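# Fit the reducing inserts, load the sample rack and feed it to the reader

## Robot

A 6-joint arm with a two-finger parallel gripper is mounted at the origin on a cart in front of the work surface, level with it; the furniture and walls round the work are solid. World frame = base frame: x ahead of the robot, y to its left, z up, the work surface at z = 0. Lengths are in m, angles in rad, forces in N, time in s.
With the tool pointing down it reaches from about 0.35 to 0.875 m from the base axis. Payload 15.5 kg.
Tool frame: the origin (TCP) lies on the centre line of the jaws, within the pads' length; the fingertips stand 8 mm ahead of it and the grasp point (between the pads) lies 11 mm behind it; z points along the fingers, y is the line along which they close (so a half turn about z gives the same grasp; the last joint's range is limited). The gripper opens to 85 mm and grips with 20 to 120 N. Pads are 22 mm wide; open, the fingers measure 114 mm over their backs; the gripper's body (76 mm by 85 mm) begins 54 mm behind the grasp point. The pads swing forward as they close: fully open they stand 13 mm farther back than shut.
Start: joints at [1.093, 0.494, 1.345, -0, 1.302, -0.096], TCP at [0.233, 0.58, 0.239] pointing down, gripper open.
Joint ranges: [-2.91, 2.91], [-0.82, 2.16], [0.22, 2.67], [-1.22, 4.37], [0.12, 2.79], [-3.08, 3.08]. Speed limits (rad/s): [1.89, 1.89, 2.57, 3.01, 3.01, 3.01].

## Interface

Orientations are given as a unit quaternion [x, y, z, w].
In Python, from bench import * gives the robot as it stands. The module is installed in compiled form; this text tells all that it offers.
- The arm moves only by the tool send_rows, never from a script. Its argument "plan" is a list of rows, each a list of 3 entries, a list of its own where there are three numbers: the turn, a rotation vector about the world's x, y, z in degrees, then the shift along the world's x, y, z in mm, then the finger opening in mm, from 0 to 85.4. In form: [[[rx, ry, rz], [x, y, z], fingers], ...]. A call has 1 to 8 rows; each row shifts and turns the commanded pose from where the row before left it; what a row does not reach is not made up. A row lasts 1/8 s, in which the tool goes at most 62.5 mm and 10.7 degrees, less where a joint would pass 70% of its speed; a pose out of reach is approached as far as the arm can. A call with a gripper value outside its range is refused whole. The fingers move at their own pace and stop on an object; "squeeze" is the grip in N (left out, the last holds). Time passes only in rows, so rows that do not move let the fingers close. It gives the time, the measured TCP pose, the force, the opening and the grip force at its end, in the units of the state.
- get_state(): the state, without advancing time (a new reading comes with each control period).
- get_image(name): name is "scene" or "side" or "wrist"; returns a dict with "pixels" (400x640x3 uint8, blue, green, red), "depth" (400x640 float32, m along the optical axis (not along the pixel's ray), 0 where there is no reading), "fx", "fy", "cx", "cy" (pixels), "R" (3x3) and "t" (3): a world point X has camera coordinates R X + t; the wrist camera has in their place "mount" (4x4, takes a point from camera to tool coordinates, whose origin is the TCP and whose axes are the flange's). Camera axes: x right, y down, z forward; pixel columns grow to the right and rows downward; lengths in m; the calibration is good to about 2 mm. A picture is of the moment at which its call begins: read the wrist's pose just before it.
- sign_off(): hands the job in; it is judged then, once.
The state is a dict: "time_s": time; "qpos": joint angles; "dq": joint speeds; "effort": joint torques, N m; "tcp_pos": TCP position; "tcp_rot": TCP orientation; "wrist_force": force on the tool from outside, world axes, zero at the start; "wrist_torque": the same for the moment, N m; "finger_gap": opening from 0.0 (shut) to 1.0 (fully open); "grip_force": force on a finger pad.
Only numpy, scipy, OpenCV 4.12 (cv2) and the standard library are available. Lean on these libraries where they do the work, as an engineer would, in place of code of your own. Each camera call takes 0.05 s, during which the arm holds its last target. There are 200 camera calls.

## Task

Get the sample rack ready for the rack reader. Press every blue reducing insert into an empty bore of the rack (one per bore, any bore) against the grip of the bore's spring clips until its collar is fully down on the rack, stopping when it comes up solid instead of forcing it; after all of them are home, stand every purple-capped blood tube from the aluminium block upright in an insert, one per insert. Then slide the loaded rack, nose first, along the reader's lane into the tunnel until it gently meets the hidden stop, let go, and leave the other things on the desk where they are.

Things in the scene. Friction and masses are not known exactly. Their poses are not given: they have to be found in the camera images.
- rack: Grey plastic sample rack, loose on the desk, 0.45 to 0.7 kg: a block 172 x 56 x 52 mm (x, y, z), a row of four round bores in its top, 42 mm apart along x, an orange carrying handle at its tail. Origin: centre of the block's underside. +x points to its nose (the end that goes into the reader first), z up
- rack_handle (a point): Grip point in the orange handle at the rack's tail, 74 mm above its underside and 106 mm behind its centre (rack x = -106 mm). The handle is an upright fin 12 mm thick (rack y), 36 mm long (rack x), its top 88 mm above the underside
- rack_nose (a point): Middle of the lower edge of the rack's front (nose) face: rack x = +86 mm, y = 0, z = 0
- bore0 (a point): Mouth centre of bore 0 in the rack's top, 52 mm over its underside, at rack x = 63 mm. 28 mm wide, 44 mm deep, with hidden spring clips at both sides (rack y). An insert drops in freely some 20 mm, then stands on the clips; push it the last 20 mm against a drag of about 3 to 12 N until its collar meets the rack and the force rises sharply. 20 N is ample
- bore1 (a point): Mouth centre of bore 1 in the rack's top, 52 mm over its underside, at rack x = 21 mm. 28 mm wide, 44 mm deep, with hidden spring clips at both sides (rack y). An insert drops in freely some 20 mm, then stands on the clips; push it the last 20 mm against a drag of about 3 to 12 N until its collar meets the rack and the force rises sharply. 20 N is ample
- bore2 (a point): Mouth centre of bore 2 in the rack's top, 52 mm over its underside, at rack x = -21 mm. 28 mm wide, 44 mm deep, with hidden spring clips at both sides (rack y). An insert drops in freely some 20 mm, then stands on the clips; push it the last 20 mm against a drag of about 3 to 12 N until its collar meets the rack and the force rises sharply. 20 N is ample
- bore3 (a point): Mouth centre of bore 3 in the rack's top, 52 mm over its underside, at rack x = -63 mm. 28 mm wide, 44 mm deep, with hidden spring clips at both sides (rack y). An insert drops in freely some 20 mm, then stands on the clips; push it the last 20 mm against a drag of about 3 to 12 N until its collar meets the rack and the force rises sharply. 20 N is ample
- insert0_mid (a point): Blue plastic reducing insert upright on the desk, or absent (3 or 4 are there). 62 mm tall: shank 26 mm wide, 44 mm long, foot tapered; above it a ribbed collar 36 mm wide, 18 mm high (grip here); in the top a tube socket 16 mm wide, 32 mm deep. Point: on its axis 31 mm above its foot, z up the axis. Home in the rack: point 39 mm, collar top 70 mm above the rack's underside
- insert1_mid (a point): Blue plastic reducing insert upright on the desk, or absent (3 or 4 are there). 62 mm tall: shank 26 mm wide, 44 mm long, foot tapered; above it a ribbed collar 36 mm wide, 18 mm high (grip here); in the top a tube socket 16 mm wide, 32 mm deep. Point: on its axis 31 mm above its foot, z up the axis. Home in the rack: point 39 mm, collar top 70 mm above the rack's underside
- insert2_mid (a point): Blue plastic reducing insert upright on the desk, or absent (3 or 4 are there). 62 mm tall: shank 26 mm wide, 44 mm long, foot tapered; above it a ribbed collar 36 mm wide, 18 mm high (grip here); in the top a tube socket 16 mm wide, 32 mm deep. Point: on its axis 31 mm above its foot, z up the axis. Home in the rack: point 39 mm, collar top 70 mm above the rack's underside
- insert3_mid (a point): Blue plastic reducing insert upright on the desk, or absent (3 or 4 are there). 62 mm tall: shank 26 mm wide, 44 mm long, foot tapered; above it a ribbed collar 36 mm wide, 18 mm high (grip here); in the top a tube socket 16 mm wide, 32 mm deep. Point: on its axis 31 mm above its foot, z up the axis. Home in the rack: point 39 mm, collar top 70 mm above the rack's underside
- tube0_mid (a point): Blood tube, 77 mm long, or absent (2 or 3 are there): body 13 mm wide, purple cap 15.6 mm wide, 19 mm high at the top (grip here). It stands in a hole of the aluminium block, its foot 8 mm above the desk. Point: on its axis 38.5 mm above its foot, z up the axis. In an insert that is home the point is 76.5 mm above the rack's underside
- tube1_mid (a point): Blood tube, 77 mm long, or absent (2 or 3 are there): body 13 mm wide, purple cap 15.6 mm wide, 19 mm high at the top (grip here). It stands in a hole of the aluminium block, its foot 8 mm above the desk. Point: on its axis 38.5 mm above its foot, z up the axis. In an insert that is home the point is 76.5 mm above the rack's underside
- tube2_mid (a point): Blood tube, 77 mm long, or absent (2 or 3 are there): body 13 mm wide, purple cap 15.6 mm wide, 19 mm high at the top (grip here). It stands in a hole of the aluminium block, its foot 8 mm above the desk. Point: on its axis 38.5 mm above its foot, z up the axis. In an insert that is home the point is 76.5 mm above the rack's underside
- tube_block: Pale aluminium bench block 60 x 116 x 40 mm (x, y, z), loose, 0.7 kg, with three holes 15.5 mm wide and 32 mm deep, 36 mm apart along y, that hold the tubes. Origin: centre of its underside
- reader: Fixed rack reader: white housing 130 x 104 x 165 mm, in its front a tunnel 62 mm wide, 132 mm high; before it a 130 mm lane between two rails 24 mm high, 62 mm apart, floor level with the desk. Origin: on the desk, middle of the tunnel's opening; +x points into the tunnel, along the lane. Hidden stop 75 mm inside: with the nose there the rack is home, its handle 117 mm outside
- worktop: The green desk top itself (z = 0), on which everything stands
- lane_mouth (a point): On the desk, in the middle of the lane where the parallel rails begin (130 mm before the tunnel, reader x = -130 mm); before it the rails flare out to about 100 mm over 40 mm
- dropper_mid (a point): Amber dropper bottle standing on the desk, a bystander to be left alone, 29 mm wide, 102 mm tall; the point is 50 mm above its foot
- carton_mid (a point): White carton standing on the desk, a bystander to be left alone, 51 x 51 x 89 mm; the point is 44 mm above its foot
There are look-alikes about, which are no part of the job. What is shaped like the part that bears insert2_mid but green or red is not meant. Leave any turquoise look-alike of the part that bears insert3_mid alone.

How it is judged:
On the way:
1. every insert is pressed home in a bore, its collar down on the rack (((horizontal distance between insert0_mid and bore0 below 0.004 m and z of insert0_mid in the frame of rack between 0.035 and 0.041 m) or (horizontal distance between insert0_mid and bore1 below 0.004 m and z of insert0_mid in the frame of rack between 0.035 and 0.041 m) or (horizontal distance between insert0_mid and bore2 below 0.004 m and z of insert0_mid in the frame of rack between 0.035 and 0.041 m) or (horizontal distance between insert0_mid and bore3 below 0.004 m and z of insert0_mid in the frame of rack between 0.035 and 0.041 m)) and ((horizontal distance between insert1_mid and bore0 below 0.004 m and z of insert1_mid in the frame of rack between 0.035 and 0.041 m) or (horizontal distance between insert1_mid and bore1 below 0.004 m and z of insert1_mid in the frame of rack between 0.035 and 0.041 m) or (horizontal distance between insert1_mid and bore2 below 0.004 m and z of insert1_mid in the frame of rack between 0.035 and 0.041 m) or (horizontal distance between insert1_mid and bore3 below 0.004 m and z of insert1_mid in the frame of rack between 0.035 and 0.041 m)) and ((horizontal distance between insert2_mid and bore0 below 0.004 m and z of insert2_mid in the frame of rack between 0.035 and 0.041 m) or (horizontal distance between insert2_mid and bore1 below 0.004 m and z of insert2_mid in the frame of rack between 0.035 and 0.041 m) or (horizontal distance between insert2_mid and bore2 below 0.004 m and z of insert2_mid in the frame of rack between 0.035 and 0.041 m) or (horizontal distance between insert2_mid and bore3 below 0.004 m and z of insert2_mid in the frame of rack between 0.035 and 0.041 m)) and ((horizontal distance between insert3_mid and bore0 below 0.004 m and z of insert3_mid in the frame of rack between 0.035 and 0.041 m) or (horizontal distance between insert3_mid and bore1 below 0.004 m and z of insert3_mid in the frame of rack between 0.035 and 0.041 m) or (horizontal distance between insert3_mid and bore2 below 0.004 m and z of insert3_mid in the frame of rack between 0.035 and 0.041 m) or (horizontal distance between insert3_mid and bore3 below 0.004 m and z of insert3_mid in the frame of rack between 0.035 and 0.041 m))), for 0.2 s.
At the end, for the whole second after the job is handed in: Every insert is home in a bore (axis within 4 mm, collar within 2 mm of the rack's top); every tube stands in an insert (within 6 mm of the bore axis, tilt under 0.15 rad, bottomed within 4 mm); the rack rests flat in the lane, nose within 4 mm of the hidden stop (all of step 1 and ((horizontal distance between tube0_mid and bore0 below 0.006 m and angle between tube0_mid's own z axis and vertical below 0.15 rad and z of tube0_mid in the frame of rack between 0.072 and 0.081 m) or (horizontal distance between tube0_mid and bore1 below 0.006 m and angle between tube0_mid's own z axis and vertical below 0.15 rad and z of tube0_mid in the frame of rack between 0.072 and 0.081 m) or (horizontal distance between tube0_mid and bore2 below 0.006 m and angle between tube0_mid's own z axis and vertical below 0.15 rad and z of tube0_mid in the frame of rack between 0.072 and 0.081 m) or (horizontal distance between tube0_mid and bore3 below 0.006 m and angle between tube0_mid's own z axis and vertical below 0.15 rad and z of tube0_mid in the frame of rack between 0.072 and 0.081 m)) and ((horizontal distance between tube1_mid and bore0 below 0.006 m and angle between tube1_mid's own z axis and vertical below 0.15 rad and z of tube1_mid in the frame of rack between 0.072 and 0.081 m) or (horizontal distance between tube1_mid and bore1 below 0.006 m and angle between tube1_mid's own z axis and vertical below 0.15 rad and z of tube1_mid in the frame of rack between 0.072 and 0.081 m) or (horizontal distance between tube1_mid and bore2 below 0.006 m and angle between tube1_mid's own z axis and vertical below 0.15 rad and z of tube1_mid in the frame of rack between 0.072 and 0.081 m) or (horizontal distance between tube1_mid and bore3 below 0.006 m and angle between tube1_mid's own z axis and vertical below 0.15 rad and z of tube1_mid in the frame of rack between 0.072 and 0.081 m)) and ((horizontal distance between tube2_mid and bore0 below 0.006 m and angle between tube2_mid's own z axis and vertical below 0.15 rad and z of tube2_mid in the frame of rack between 0.072 and 0.081 m) or (horizontal distance between tube2_mid and bore1 below 0.006 m and angle between tube2_mid's own z axis and vertical below 0.15 rad and z of tube2_mid in the frame of rack between 0.072 and 0.081 m) or (horizontal distance between tube2_mid and bore2 below 0.006 m and angle between tube2_mid's own z axis and vertical below 0.15 rad and z of tube2_mid in the frame of rack between 0.072 and 0.081 m) or (horizontal distance between tube2_mid and bore3 below 0.006 m and angle between tube2_mid's own z axis and vertical below 0.15 rad and z of tube2_mid in the frame of rack between 0.072 and 0.081 m)) and x of rack_nose in the frame of reader above 0.071 m and y of rack_nose in the frame of reader between -0.006 and 0.006 m and angle between the x axis of rack and the x axis of reader, either way round below 0.08 rad and angle between rack's own z axis and vertical below 0.04 rad and height (world z) of rack_nose below 0.006 m and linear speed of rack below 0.01 m/s); the robot touches nothing.
It fails at once if the dropper bottle or the carton is disturbed (distance of any of dropper_mid, carton_mid from where it was at the start of the episode above 0.03 m).
It fails at once if an insert is forced (rack pressed on the desk with over 55 N, its own weight of up to 10 N included) (contact force between rack and worktop above 55 N).
It fails at once if the rack is rammed into the reader (over 60 N) (contact force between rack and reader above 60 N).
Of insert0, insert1, insert2, insert3 only 3 to 4 are there at a start; the rules pass over those that are not, and their reading is None.
Of tube0, tube1, tube2 only 2 to 3 are there at a start; the rules pass over those that are not, and their reading is None.
At some moment in a run one of rack may be knocked a few centimetres aside while the robot is not near it.
It also fails if it takes over 210 s, if anything falls off the work surface, if the arm or the gripper's body presses on something with over 40 N, if the wrist force passes 120 N, or if a joint passes its speed limit or range.

## Working session

There is one attempt and no reset: what is moved stays moved. The work goes in short steps, Python scripts to look and compute and a tool call to move; the robot and the scene stay as the last step left them, time stands still between calls to the robot, and variables do not carry over. Pictures are saved under pics/ and viewed, at most 14 in all, crops included, and the job is handed in when it is done.

Besides the shell and the picture viewer there is one more tool, called after "Request:" in YAML: its name, and indented under it one key for each argument. send_rows: Moves the arm, as the interface text tells. Its arguments: {"type":"object","properties":{"plan":{"type":"array","items":{"type":"array"}},"squeeze":{"type":"number"}},"required":["plan"]}

```bash
mkdir -p pics; cat > h.py <<'E'
from bench import *
import numpy as np, cv2
from scipy.spatial.transform import Rotation as Ro
def cloud(name):
    s=get_state(); im=get_image(name); d=im["depth"]; h,w=d.shape
    u,v=np.meshgrid(np.arange(w),np.arange(h))
    P=np.stack([(u-im["cx"])/im["fx"]*d,(v-im["cy"])/im["fy"]*d,d],-1)
    if "mount" in im:
        M=np.array(im["mount"]);P=P@M[:3,:3].T+M[:3,3]
        P=P@Ro.from_quat(s["tcp_rot"]).as_matrix().T+np.array(s["tcp_pos"])
    else: P=(P-np.array(im["t"]).ravel())@np.array(im["R"])
    P[d==0]=np.nan
    return im["pixels"],P
E
python3 - <<'E'
from h import *
s=get_state();print({k:np.round(v,3) for k,v in s.items()})
for n in("scene","side"):
    p,P=cloud(n);cv2.imwrite(f"pics/{n}0.png",p);np.savez(f"{n}0.npz",p=p,P=P)
    for v in range(0,400,50):print([tuple(np.round(P[v,u],2)) for u in range(0,640,160)])
E
```

```text
{'time_s': np.float64(0.0), 'qpos': array([ 1.094,  0.494,  1.346,  0.   ,  1.303, -0.096]), 'dq': array([ 0.001, -0.   ,  0.002, -0.   , -0.002,  0.   ]), 'effort': array([-2.0000e-03, -8.8216e+01, -3.8387e+01, -0.0000e+00,  1.0000e-02,
        0.0000e+00]), 'tcp_pos': array([0.233, 0.58 , 0.239]), 'tcp_rot': array([ 0.19 ,  0.982, -0.001, -0.   ]), 'wrist_force': array([-0.116, -0.133,  0.463]), 'wrist_torque': array([0.001, 0.008, 0.007]), 'grip_force': np.float64(0.0), 'finger_gap': np.float64(1.004)}
[(np.float64(0.03), np.float64(1.69), np.float64(0.31)), (np.float64(0.38), np.float64(0.73), np.float64(0.43)), (np.float64(0.87), np.float64(0.31), np.float64(0.43)), (np.float64(0.86), np.float64(-0.37), np.float64(0.55))]
[(np.float64(-0.06), np.float64(1.68), np.float64(0.09)), (np.float64(0.8), np.float64(1.68), np.float64(-0.1)), (np.float64(0.86), np.float64(0.3), np.float64(0.23)), (np.float64(1.03), np.float64(-0.33), np.float64(0.36))]
[(np.float64(-0.15), np.float64(1.7), np.float64(-0.17)), (np.float64(-0.02), np.float64(0.02), np.float64(0.36)), (np.float64(0.77), np.f
[... 2348 characters left out ...]
61), np.float64(0.37))]
[(np.float64(0.97), np.float64(0.75), np.float64(0.24)), (np.float64(0.69), np.float64(0.74), np.float64(0.31)), (np.float64(0.45), np.float64(0.77), np.float64(0.4)), (np.float64(0.02), np.float64(0.12), np.float64(-0.36))]
[(np.float64(0.99), np.float64(0.79), np.float64(0.14)), (np.float64(0.69), np.float64(0.78), np.float64(0.22)), (np.float64(0.45), np.float64(0.78), np.float64(0.3)), (np.float64(-0.06), np.float64(0.15), np.float64(-0.62))]
[(np.float64(1.01), np.float64(0.84), np.float64(0.04)), (np.float64(0.72), np.float64(0.8), np.float64(0.08)), (np.float64(0.44), np.float64(0.78), np.float64(0.15)), (np.float64(-0.08), np.float64(0.29), np.float64(-0.72))]
```

View pics/scene0.png

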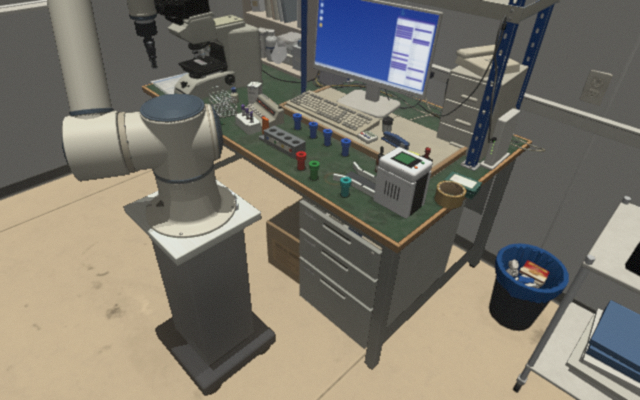

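View pics/side0.png

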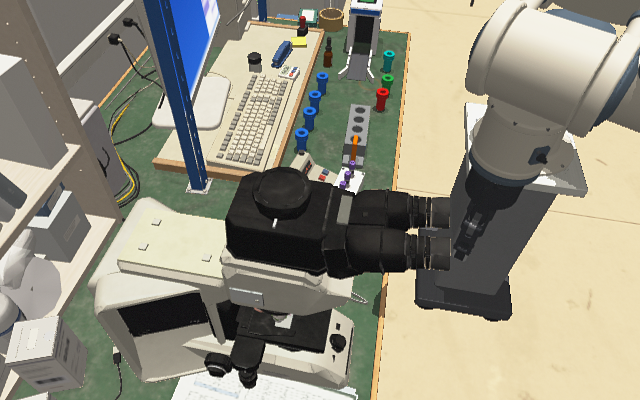

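Scene picture: four blue inserts at (297,119), (313,129), (327,137) and (345,147). They fit the description because they are blue. The look-alikes are red (301,160), green (313,170) and turquoise (345,187). The rack is at (284,138) with its orange handle to the left, the tubes near (247,115) and the reader at (403,180). Next I'll measure these by colour.

```bash
python3 - <<'E'
from h import *
for n in("scene","side"):
    z=np.load(n+"0.npz");p,P=z["p"],z["P"];H=cv2.cvtColor(p,cv2.COLOR_BGR2HSV).astype(int)
    ok=(P[...,2]>0.008)&(P[...,2]<0.13)&(P[...,0]>0.25)&(P[...,0]<0.9)&(abs(P[...,1])<0.7)
    for c,(a,b,smin,vmin) in dict(blue=(105,122,150,60),teal=(84,98,120,50),green=(50,75,120,50),red=(0,5,180,80),orange=(8,18,180,120),purple=(123,160,60,30)).items():
        m=(ok&(H[...,0]>=a)&(H[...,0]<=b)&(H[...,1]>smin)&(H[...,2]>vmin)).astype(np.uint8)
        k,L,st,ce=cv2.connectedComponentsWithStats(m)
        for i in range(1,k):
            if st[i,4]>8:
                q=P[L==i];print(n,c,np.round(ce[i]),st[i,4],"lo",np.round(np.percentile(q,5,axis=0),3),"hi",np.round(np.percentile(q,95,axis=0),3))
z=np.load("scene0.npz");p,P=z["p"],z["P"]
c=cv2.resize(p[75:235,220:480],None,fx=3,fy=3,interpolation=cv2.INTER_CUBIC);cv2.imwrite("pics/crop1.png",c)
E
```

```text
scene blue [297. 116.] 25 lo [0.583 0.148 0.057] hi [0.608 0.173 0.065]
scene blue [313. 124.] 24 lo [0.58  0.051 0.056] hi [0.607 0.077 0.065]
scene blue [328. 131.] 25 lo [ 0.581 -0.03   0.055] hi [ 0.606 -0.001  0.066]
scene blue [345. 141.] 29 lo [ 0.577 -0.123  0.056] hi [ 0.603 -0.097  0.065]
scene teal [345. 181.] 60 lo [ 0.387 -0.296  0.054] hi [ 0.415 -0.267  0.065]
scene green [314. 163.] 43 lo [ 0.383 -0.156  0.056] hi [ 0.411 -0.127  0.065]
scene red [301. 154.] 26 lo [ 0.391 -0.082  0.059] hi [ 0.418 -0.054  0.066]
side blue [262.   9.] 145 lo [ 0.862 -0.491  0.018] hi [ 0.891 -0.453  0.09 ]
side blue [311. 111.] 802 lo [ 0.581 -0.104  0.014] hi [0.609 0.18  0.063]
side blue [201. 166.] 189 lo [0.805 0.335 0.019] hi [0.807 0.364 0.125]
side blue [192. 170.] 365 lo [0.81  0.367 0.016] hi [0.832 0.372 0.125]
side teal [388.  59.] 172 lo [ 0.39  -0.287  0.013] hi [ 0.417 -0.258  0.062]
side green [387.  81.] 138 lo [ 0.382 -0.149  0.034] hi [ 0.411 -0.12   0.063]
side red [302.  17.] 13 lo [ 0.702 -0.381  0.095] hi [ 0.716 -0.372  0.101]
side red [381.  97.] 189 lo [ 0.392 -0.074  0.012] hi [ 0.418 -0.045  0.063]
side orange [355. 140.] 42 lo [0.451 0.18  0.084] hi [0.46  0.208 0.09 ]
side purple [352. 165.] 52 lo [0.446 0.242 0.051] hi [0.458 0.283 0.085]
side purple [347. 175.] 48 lo [0.452 0.307 0.069] hi [0.463 0.32  0.086]
side purple [343. 184.] 47 lo [0.458 0.341 0.071] hi [0.47  0.353 0.085]
```

View pics/crop1.png

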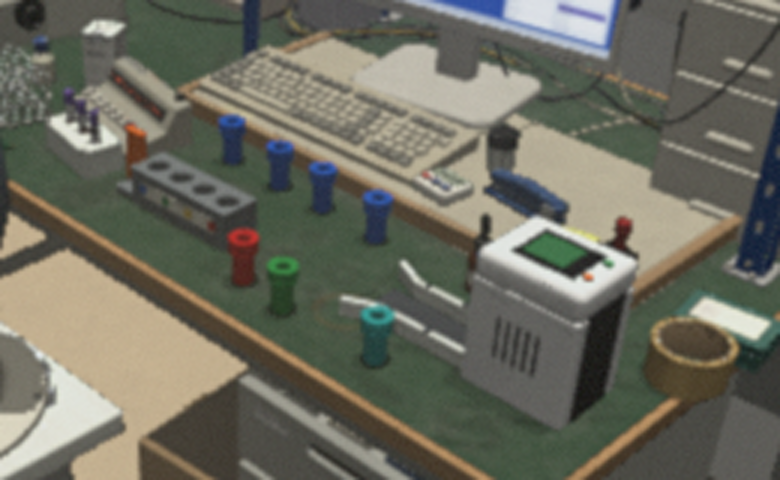

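Crop: four blue inserts at crop (232,140), (280,165), (322,187) and (377,217), all standing in a row. Three purple caps are in the block at (80,110). The red, green and turquoise look-alikes stand at (243,255), (282,285) and (377,335), and I'll leave those alone. The dropper is at (480,250), next to the reader. The carton is at (100,55). Next I'll move the wrist camera over the scene.

Request:
send_rows:
  plan:
    - [[0, 0, 0], [0, 0, 40], 85]
    - [[0, 0, 0], [0, 0, 40], 85]
    - [[0, 0, 0], [0, 0, 40], 85]
    - [[0, 0, 0], [0, 0, 40], 85]
    - [[0, 0, -5.7], [20, -40, 0], 85]
    - [[0, 0, -5.7], [20, -40, 0], 85]
    - [[0, 0, -5.7], [20, -40, 0], 85]
    - [[0, 0, -5.7], [20, -40, 0], 85]

```text
time_s: 1.1
tcp_pos: [0.3132, 0.4186, 0.399]
tcp_rot: [0.381, 0.924, -0.0, -0.0]
wrist_force: [0.6, -0.0, 1.3]
finger_gap: 0.994
grip_force: 0.0
```

Request:
send_rows:
  plan:
    - [[0, 0, -5.7], [20, -40, 0], 85]
    - [[0, 0, -5.7], [20, -40, 0], 85]
    - [[0, 0, -5.7], [20, -40, 0], 85]
    - [[0, 0, -5.7], [20, -40, 0], 85]
    - [[0, 0, -5.7], [20, -40, 0], 85]
    - [[0, 0, -5.7], [20, -40, 0], 85]
    - [[0, 0, -5.7], [20, -40, 0], 85]
    - [[0, 0, -5.7], [20, -40, 0], 85]

```text
time_s: 2.1
tcp_pos: [0.4732, 0.0986, 0.3991]
tcp_rot: [0.71, 0.704, -0.0, -0.0]
wrist_force: [0.8, 0.4, 0.8]
finger_gap: 0.997
grip_force: 0.0
```

Request:
send_rows:
  plan:
    - [[0, 0, 0], [0, 0, 40], 85]
    - [[0, 0, 0], [0, 0, 0], 85]

```text
time_s: 2.35
tcp_pos: [0.4738, 0.0996, 0.4414]
tcp_rot: [0.709, 0.705, 0.001, 0.001]
wrist_force: [-0.2, 0.6, -0.1]
finger_gap: 0.996
grip_force: 0.0
```

```bash
python3 - <<'E'
from h import *
s=get_state();print({k:np.round(v,3) for k,v in s.items()})
p,P=cloud("wrist");cv2.imwrite("pics/w1.png",p);np.savez("w1.npz",p=p,P=P)
for v in (20,200,380):print([tuple(np.round(P[v,u],3).tolist()) for u in (20,320,620)])
E
```

```text
{'time_s': np.float64(2.35), 'qpos': array([0.084, 0.143, 1.327, 0.   , 1.668, 0.09 ]), 'dq': array([ 0.016,  0.018,  0.073, -0.002, -0.047, -0.   ]), 'effort': array([-1.2210e+00, -6.0636e+01, -4.6708e+01, -7.7000e-02,  1.2610e+00,
        8.0000e-03]), 'tcp_pos': array([0.474, 0.1  , 0.441]), 'tcp_rot': array([0.709, 0.705, 0.001, 0.001]), 'wrist_force': array([-0.21 ,  0.642, -0.101]), 'wrist_torque': array([-0.009,  0.038,  0.013]), 'grip_force': np.float64(0.0), 'finger_gap': np.float64(0.996)}
[(-0.599, 0.479, -0.718), (0.482, 0.298, 0.041), (0.943, 0.298, 0.033)]
[(0.068, 0.054, 0.161), (0.481, 0.018, 0.052), (0.889, 0.05, 0.167)]
[(-1.072, -1.177, -0.718), (0.475, 0.11, 0.516), (1.006, -0.289, 0.143)]
```

View pics/w1.png

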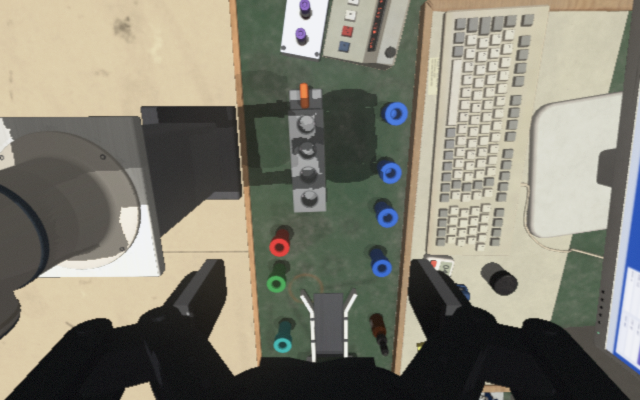

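Wrist view from above, with up as +y and right as +x. The rack is at (308,160), handle up at (305,95), bores at (307,123), (307,150), (308,174) and (310,198). The blue inserts are at (396,113), (390,172), (387,217) and (381,268), the lane is at (328,325), and two tubes are visible at (305,8) and (301,35). Next I'll fit these precisely.

```bash
cat >> h.py <<'E'
def comp(m,amin=20):
    k,L,st,ce=cv2.connectedComponentsWithStats(m.astype(np.uint8))
    return [(L==i,ce[i]) for i in range(1,k) if st[i,4]>=amin]
def circ(Q,r):  # centre of a circle of known outer radius from outline of point set
    from scipy.optimize import least_squares
    h=cv2.convexHull((Q*1000).astype(np.float32))[:,0]/1000
    f=least_squares(lambda a:np.hypot(*(h-a[:2]).T)-a[2],[*h.mean(0),r],loss="soft_l1",f_scale=.001)
    return f.x
def inserts(p,P):
    H=cv2.cvtColor(p,cv2.COLOR_BGR2HSV).astype(int)
    m=(H[...,0]>=100)&(H[...,0]<=125)&(H[...,1]>120)&(H[...,2]>40)&(P[...,2]>.056)&(P[...,2]<.09)&(P[...,0]<.72)
    return [(np.round(circ(P[a][:,:2],.018),4),np.round(np.median(P[a][:,2]),4),np.round(c)) for a,c in comp(m,40)]
def rack(p,P,box,zr=(.044,.06)):
    x0,x1,y0,y1=box
    r=(P[...,0]>x0)&(P[...,0]<x1)&(P[...,1]>y0)&(P[...,1]<y1)
    m=r&(P[...,2]>zr[0])&(P[...,2]<zr[1])
    cs=sorted(comp(m,150),key=lambda c:-c[0].sum());Q=P[cs[0][0]][:,:2]
    (c,wh,a)=cv2.minAreaRect((Q*1000).astype(np.float32))
    return np.round(c,1),np.round(wh,1),round(a,2),len(Q),np.round(np.median(P[cs[0][0]][:,2]),4)
E
python3 - <<'E'
from h import *
z=np.load("w1.npz");p,P=z["p"],z["P"]
for i in inserts(p,P):print(i)
print(rack(p,P,(.36,.54,-.05,.24)))
H=cv2.cvtColor(p,cv2.COLOR_BGR2HSV).astype(int)
m=(H[...,0]>=8)&(H[...,0]<=18)&(H[...,1]>150)&(P[...,2]>.08)&(P[...,2]<.1)&(P[...,1]<.3)
for a,c in comp(m,10):print("handle",c,np.round([P[a].min(0),P[a].max(0)],4))
m=(P[...,0]>.4)&(P[...,0]<.58)&(P[...,1]<-.12)&(P[...,2]>.018)&(P[...,2]<.03)
for a,c in comp(m,10):
  q=P[a]; print("rail",c,a.sum(),np.round(q[:,2].mean(),4))
  for y in np.arange(-.36,-.12,.02):
    t=q[abs(q[:,1]-y)<.004]
    if len(t):print(round(y,2),np.round([t[:,0].min(),t[:,0].max()],4))
gray=P[100:215,285:332,2]
print(np.round(np.nanpercentile(gray,[1,5,50,95]),3))
q=P[85:112,285:325];print(np.round(q[:,20,:],3)[::3])
E
```

```text
(array([0.6007, 0.1622, 0.0176]), np.float64(0.0625), array([396., 113.]))
(array([0.5977, 0.0674, 0.0174]), np.float64(0.0626), array([390., 173.]))
(array([ 0.5975, -0.0117,  0.0176]), np.float64(0.0627), array([387., 217.]))
(array([ 0.5929, -0.1092,  0.0175]), np.float64(0.0625), array([381., 267.]))
(array([459.8,  83.3]), array([ 56.2, 172. ]), 1.66, 2619, np.float64(0.0528))
handle [303.8372093   94.70930233] [[0.4519 0.1731 0.0847]
 [0.4623 0.2066 0.0909]]
rail [281.88888889 269.72222222] 18 0.0248
-0.14 [0.4096 0.4102]
rail [347.01444043 322.86642599] 277 0.0244
-0.34 [0.5322 0.5389]
-0.32 [0.5319 0.5384]
-0.3 [0.5312 0.5378]
-0.28 [0.531  0.5375]
-0.26 [0.5306 0.5371]
-0.24 [0.5302 0.5366]
-0.22 [0.5319 0.542 ]
-0.2 [0.5417 0.5499]
rail [310.09375    324.76736111] 288 0.0243
-0.36 [0.4672 0.4672]
-0.34 [0.4609 0.4674]
-0.32 [0.4611 0.4676]
-0.3 [0.4614 0.4677]
-0.28 [0.4616 0.4658]
-0.26 [0.4597 0.466 ]
-0.24 [0.4599 0.4662]
-0.22 [0.4521 0.4622]
-0.2 [0.4423 0.4523]
rail [285.60606061 327.51515152] 33 0.0236
[-0.001 -0.     0.044  0.054]
[[0.459 0.204 0.088]
 [0.459 0.2   0.089]
 [0.459 0.196 0.088]
 [0.459 0.191 0.09 ]
 [0.459 0.187 0.089]
 [0.459 0.183 0.089]
 [0.459 0.179 0.088]
 [0.459 0.175 0.087]
 [0.456 0.17  0.014]]
```

Request:
send_rows:
  plan:
    - [[0, 0, 2], [21.3, 10.4, -53], 60]
    - [[0, 0, 0], [21.3, 10.4, -53], 60]
    - [[0, 0, 0], [21.3, 10.4, -53], 60]
    - [[0, 0, 0], [21.3, 10.4, -53], 60]
    - [[0, 0, 0], [21.3, 10.4, -53], 60]
    - [[0, 0, 0], [21.3, 10.4, -53], 60]
    - [[0, 0, 0], [0, 0, 0], 60]
    - [[0, 0, 0], [0, 0, 0], 60]
  squeeze: 50

```text
time_s: 3.4
tcp_pos: [0.6002, 0.1625, 0.1217]
tcp_rot: [0.696, 0.718, -0.0, -0.0]
wrist_force: [0.0, -0.6, 0.8]
finger_gap: 0.703
grip_force: 0.0
```

```bash
python3 - <<'E'
from h import *
s=get_state();print(np.round(s["tcp_pos"],4),np.round(s["tcp_rot"],3),s["finger_gap"])
p,P=cloud("wrist");cv2.imwrite("pics/w2.png",p)
for i in inserts(p,P):print(i)
E
```

```text
[0.6002 0.1625 0.1217] [ 0.696  0.718 -0.    -0.   ] 0.7028027590179179
(array([0.6014, 0.1627, 0.0176]), np.float64(0.0626), array([317., 223.]))
(array([0.5986, 0.0679, 0.0178]), np.float64(0.0625), array([310., 340.]))
```

View pics/w2.png

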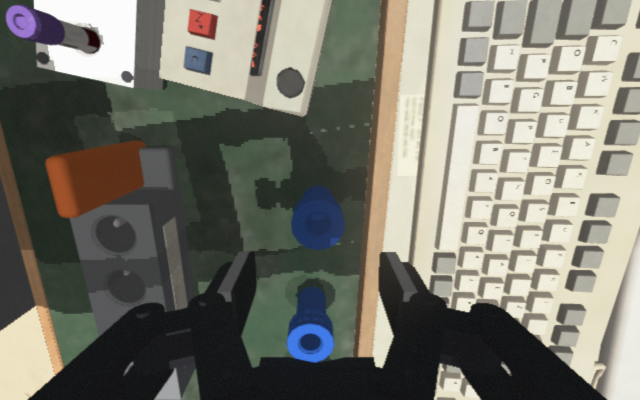

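The wrist view shows the first insert at (318,225), between the open fingers. It agrees with the earlier fit to within 1 mm. I'll descend, grip and lift it.

Request:
send_rows:
  plan:
    - [[0, 0, 0], [1, 0, -25], 60]
    - [[0, 0, 0], [0, 0, -25], 60]
    - [[0, 0, 0], [0, 0, -17], 60]
    - [[0, 0, 0], [0, 0, 0], 60]
    - [[0, 0, 0], [0, 0, 0], 30]
    - [[0, 0, 0], [0, 0, 0], 30]
    - [[0, 0, 0], [0, 0, 0], 30]
    - [[0, 0, 0], [0, 0, 0], 30]
  squeeze: 50

```text
time_s: 4.45
tcp_pos: [0.6024, 0.1625, 0.0558]
tcp_rot: [0.696, 0.718, 0.001, 0.001]
wrist_force: [-1.4, -1.3, 9.4]
finger_gap: 0.405
grip_force: 48.9
```

Request:
send_rows:
  plan:
    - [[0, 0, 0], [0, 0, 0], 30]
    - [[0, 0, 0], [0, 0, 20], 30]
    - [[0, 0, 0], [0, 0, 40], 30]
    - [[0, 0, 0], [0, 0, 40], 30]
    - [[0, 0, 0], [0, 0, 0], 30]
    - [[0, 0, 0], [0, 0, 0], 30]

```text
time_s: 5.2
tcp_pos: [0.6015, 0.1624, 0.1544]
tcp_rot: [0.696, 0.718, 0.0, 0.0]
wrist_force: [-0.5, 0.7, -1.5]
finger_gap: 0.4
grip_force: 49.9
```

```bash
python3 - <<'E'
from h import *
s=get_state();print({k:np.round(v,4) for k,v in s.items()})
p,P=cloud("wrist");cv2.imwrite("pics/w3.png",p)
for i in inserts(p,P+[0,0,0]):print(i)
H=cv2.cvtColor(p,cv2.COLOR_BGR2HSV).astype(int)
m=(H[...,0]>=100)&(H[...,0]<=125)&(H[...,1]>120)&(P[...,2]>.09)
for a,c in comp(m,40):
  q=P[a];print(c,np.round([q.min(0),q.max(0)],4), np.round(circ(q[q[:,2]>q[:,2].max()-.004][:,:2],.018),4))
E
```

```text
{'time_s': np.float64(5.2), 'qpos': array([0.1679, 0.5786, 1.4463, 0.    , 1.1164, 0.1377]), 'dq': array([ 0.0003,  0.0212,  0.0124, -0.0004, -0.0012, -0.0009]), 'effort': array([ 4.00000e-02, -9.40341e+01, -3.47075e+01,  1.60000e-03,
        4.28000e-02, -1.00000e-04]), 'tcp_pos': array([0.6015, 0.1624, 0.1544]), 'tcp_rot': array([6.964e-01, 7.177e-01, 1.000e-04, 1.000e-04]), 'wrist_force': array([-0.5088,  0.7283, -1.4788]), 'wrist_torque': array([ 0.0022,  0.0029, -0.014 ]), 'grip_force': np.float64(49.8649), 'finger_gap': np.float64(0.4004)}
(array([0.5983, 0.0675, 0.0177]), np.float64(0.0626), array([308., 319.]))
[315.8561217  264.03170821] [[0.5848 0.1446 0.103 ]
 [0.6196 0.1806 0.1635]] [0.6023 0.1627 0.0179]
```

View pics/w3.png

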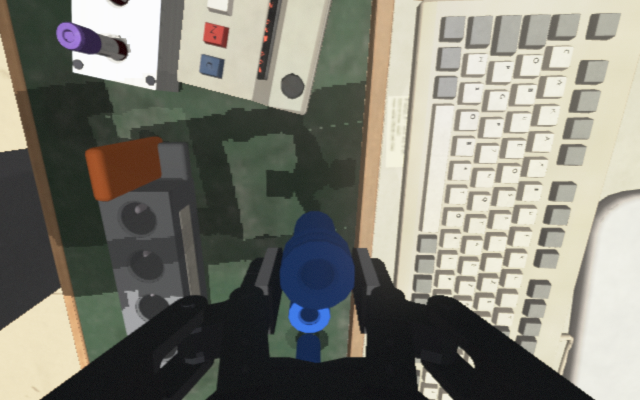

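Wrist view: the insert is held upright at (316,265), centred on the TCP to within 1 mm. I'll go to the high viewpoint to recheck the rack.

Request:
send_rows:
  plan:
    - [[0, 0, 0], [-21.3, -10.4, 47], 30]
    - [[0, 0, 0], [-21.3, -10.4, 47], 30]
    - [[0, 0, 0], [-21.3, -10.4, 47], 30]
    - [[0, 0, 0], [-21.3, -10.4, 47], 30]
    - [[0, 0, 0], [-21.3, -10.4, 47], 30]
    - [[0, 0, 0], [-21.3, -10.4, 47], 30]
    - [[0, 0, 0], [0, 0, 0], 30]
    - [[0, 0, 0], [0, 0, 0], 30]

```text
time_s: 6.25
tcp_pos: [0.4738, 0.1, 0.4351]
tcp_rot: [0.696, 0.718, -0.001, -0.001]
wrist_force: [0.5, -0.1, -1.0]
finger_gap: 0.399
grip_force: 50.1
```

```bash
cat >> h.py <<'E'
def look(box=(.34,.55,-.06,.24)):
    s=get_state();p,P=cloud("wrist")
    print("tcp",np.round(np.array(s["tcp_pos"])*1000,1),"f",np.round(s["wrist_force"],1),"gap",round(s["finger_gap"]*85.4,1),"t",round(s["time_s"],1))
    for i in inserts(p,P):print("ins",i[0]*1000,i[1],i[2])
    c,wh,a,n,zz=rack(p,P,box); a=a if wh[0]<wh[1] else a-90
    print("rack",c,wh,a,n,zz)
    d=np.array([np.sin(np.radians(a)),-np.cos(np.radians(a))])
    for k,x in enumerate((63,21,-21,-63)):print("bore",k,np.round(c+x*d,1))
    print("handle",np.round(c-106*d,1));return p,P
E
python3 -c "
from h import *
look()"
```

```text
tcp [473.8 100.  435.1] f [ 0.5 -0.1 -1. ] gap 34.1 t 6.2
ins [597.8  67.5  17.4] 0.0627 [391. 176.]
ins [597.6 -11.7  17.6] 0.0626 [387. 221.]
rack [459.9  83. ] [ 56.1 170.5] 1.7 2636 0.0527
bore 0 [461.8  20. ]
bore 1 [460.5  62. ]
bore 2 [459.3 104. ]
bore 3 [458. 146.]
handle [456.8 189. ]
```

Request:
send_rows:
  plan:
    - [[0, 0, 0], [-2.7, 7.7, -51], 30]
    - [[0, 0, 0], [-2.7, 7.7, -51], 30]
    - [[0, 0, 0], [-2.7, 7.7, -51], 30]
    - [[0, 0, 0], [-2.7, 7.7, -51], 30]
    - [[0, 0, 0], [-2.7, 7.7, -51], 30]
    - [[0, 0, 0], [-2.7, 7.7, -51], 30]
    - [[0, 0, 0], [0, 0, 0], 30]
    - [[0, 0, 0], [0, 0, 0], 30]

```text
time_s: 7.3
tcp_pos: [0.4581, 0.1462, 0.131]
tcp_rot: [0.696, 0.718, -0.0, -0.0]
wrist_force: [0.7, 0.6, -0.9]
finger_gap: 0.398
grip_force: 50.2
```

```bash
python3 -c "
from h import *
s=get_state();print(np.round(s['tcp_pos'],4),np.round(s['wrist_force'],1))
p,P=cloud('wrist');cv2.imwrite('pics/w4.png',p)
H=cv2.cvtColor(p,cv2.COLOR_BGR2HSV).astype(int)
m=(H[...,0]>=100)&(H[...,0]<=125)&(H[...,1]>120)&(P[...,2]>.07)
for a,c in comp(m,40):
  q=P[a];print(c,np.round(circ(q[q[:,2]>q[:,2].max()-.004][:,:2],.018),4),q[:,2].max())
"
```

```text
[0.4581 0.1462 0.131 ] [ 0.7  0.6 -0.9]
[316.36044599 263.86876257] [0.4591 0.1466 0.0176] 0.14139363101397157
```

View pics/w4.png

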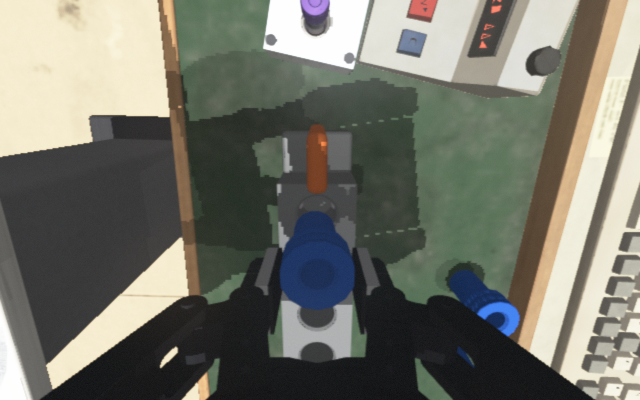

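The insert is above bore 3, which is partly hidden at (316,205). I'll descend to the clips, checking the force.

Request:
send_rows:
  plan:
    - [[0, 0, 0], [0.5, 0, -12], 30]
    - [[0, 0, 0], [0, 0, -8], 30]
    - [[0, 0, 0], [0, 0, -4], 30]
    - [[0, 0, 0], [0, 0, -2], 30]
    - [[0, 0, 0], [0, 0, -2], 30]
    - [[0, 0, 0], [0, 0, 0], 30]

```text
time_s: 8.1
tcp_pos: [0.4583, 0.1462, 0.1023]
tcp_rot: [0.696, 0.718, 0.0, 0.0]
wrist_force: [1.1, 0.7, -1.1]
finger_gap: 0.406
grip_force: 50.2
```

Request:
send_rows:
  plan:
    - [[0, 0, 0], [0, 0, -3], 30]
    - [[0, 0, 0], [0, 0, -3], 30]
    - [[0, 0, 0], [0, 0, -3], 30]
    - [[0, 0, 0], [0, 0, -3], 30]
    - [[0, 0, 0], [0, 0, 0], 30]

```text
time_s: 8.72
tcp_pos: [0.4582, 0.1462, 0.09]
tcp_rot: [0.696, 0.718, -0.0, -0.0]
wrist_force: [2.0, 0.3, -1.2]
finger_gap: 0.404
grip_force: 50.1
```

Request:
send_rows:
  plan:
    - [[0, 0, 0], [0.3, 0, -2], 30]
    - [[0, 0, 0], [0, 0, -2], 30]
    - [[0, 0, 0], [0, 0, -2], 30]
    - [[0, 0, 0], [0, 0, 0], 30]

```text
time_s: 9.22
tcp_pos: [0.4584, 0.1462, 0.0841]
tcp_rot: [0.696, 0.718, -0.0, -0.0]
wrist_force: [0.3, 0.3, -0.9]
finger_gap: 0.401
grip_force: 50.2
```

Request:
send_rows:
  plan:
    - [[0, 0, 0], [0, 0, -2], 30]
    - [[0, 0, 0], [0, 0, -2], 30]
    - [[0, 0, 0], [0, 0, -2], 30]
    - [[0, 0, 0], [0, 0, 0], 30]

```text
time_s: 9.72
tcp_pos: [0.4583, 0.1461, 0.078]
tcp_rot: [0.696, 0.718, -0.0, -0.0]
wrist_force: [0.9, -0.5, -2.3]
finger_gap: 0.4
grip_force: 50.1
```

Request:
send_rows:
  plan:
    - [[0, 0, 0], [0, 0, -2], 30]
    - [[0, 0, 0], [0, 0, -2], 30]
    - [[0, 0, 0], [0, 0, 0], 30]

```text
time_s: 10.1
tcp_pos: [0.4582, 0.1462, 0.074]
tcp_rot: [0.696, 0.718, -0.0, -0.0]
wrist_force: [1.4, -0.2, -3.8]
finger_gap: 0.403
grip_force: 50.1
```

Request:
send_rows:
  plan:
    - [[0, 0, 0], [0, 0, -2], 30]
    - [[0, 0, 0], [0, 0, -2], 30]
    - [[0, 0, 0], [0, 0, 0], 30]

```text
time_s: 10.48
tcp_pos: [0.4582, 0.1462, 0.0701]
tcp_rot: [0.696, 0.718, -0.0, -0.0]
wrist_force: [-0.3, -0.7, -3.0]
finger_gap: 0.402
grip_force: 50.2
```

Request:
send_rows:
  plan:
    - [[0, 0, 0], [0, 0, -1], 30]
    - [[0, 0, 0], [0, 0, -1], 30]
    - [[0, 0, 0], [0, 0, 0], 30]

```text
time_s: 10.85
tcp_pos: [0.4583, 0.1462, 0.0682]
tcp_rot: [0.696, 0.718, -0.0, -0.0]
wrist_force: [-2.1, -0.5, 1.2]
finger_gap: 0.408
grip_force: 50.7
```

```bash
python3 -c "
from h import *
s=get_state();print({k:np.round(v,3) for k,v in s.items()})
p,P=cloud('wrist');cv2.imwrite('pics/w5.png',p[100:,160:480])
H=cv2.cvtColor(p,cv2.COLOR_BGR2HSV).astype(int)
m=(H[...,0]>=100)&(H[...,0]<=125)&(H[...,1]>120)&(P[...,2]>.03)
for a,c in comp(m,40):
  q=P[a];print(c,np.round(circ(q[q[:,2]>q[:,2].max()-.004][:,:2],.018),4),q[:,2].max(),np.percentile(q[:,2],[50,90]))
"
```

```text
{'time_s': np.float64(10.85), 'qpos': array([0.185, 0.556, 1.872, 0.   , 0.713, 0.154]), 'dq': array([-0.   ,  0.001, -0.003, -0.001,  0.001, -0.   ]), 'effort': array([-2.2200e-01, -7.3259e+01, -1.8880e+01, -5.6000e-02, -3.7300e-01,
        1.0000e-03]), 'tcp_pos': array([0.458, 0.146, 0.068]), 'tcp_rot': array([ 0.696,  0.718, -0.   , -0.   ]), 'wrist_force': array([-2.101, -0.528,  1.209]), 'wrist_torque': array([-0.01 ,  0.205, -0.06 ]), 'grip_force': np.float64(50.667), 'finger_gap': np.float64(0.408)}
[316.64521486 269.97446543] [0.4593 0.1466 0.0178] 0.07792150331231273 [0.07475904 0.0759677 ]
[551.21907216 359.95962199] [5.0094 7.7923 8.8549] 0.14637524556412085 [0.0549535  0.06315597]
```

View pics/w5.png

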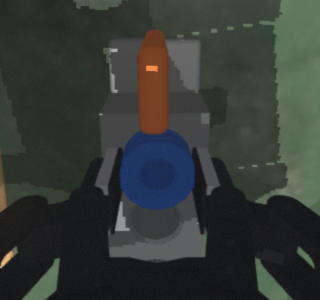

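Crop: the insert is in bore 3 with its collar top at about 74.8 mm, so there are about 4 mm to go. I'll step down, watching the force.

Request:
send_rows:
  plan:
    - [[0, 0, 0], [0, 0, -1], 30]
    - [[0, 0, 0], [0, 0, -1], 30]
    - [[0, 0, 0], [0, 0, 0], 30]

```text
time_s: 11.28
tcp_pos: [0.4583, 0.1462, 0.0662]
tcp_rot: [0.696, 0.718, -0.0, -0.0]
wrist_force: [-2.0, 0.8, 2.2]
finger_gap: 0.4
grip_force: 50.8
```

Request:
send_rows:
  plan:
    - [[0, 0, 0], [0, 0, -1], 30]
    - [[0, 0, 0], [0, 0, 0], 30]

```text
time_s: 11.52
tcp_pos: [0.4582, 0.1462, 0.0652]
tcp_rot: [0.696, 0.718, -0.0, -0.0]
wrist_force: [-3.1, 1.4, 3.1]
finger_gap: 0.402
grip_force: 50.8
```

Request:
send_rows:
  plan:
    - [[0, 0, 0], [0, 0, -0.5], 30]
    - [[0, 0, 0], [0, 0, 0], 30]

```text
time_s: 11.78
tcp_pos: [0.4583, 0.1462, 0.0648]
tcp_rot: [0.696, 0.718, -0.0, -0.0]
wrist_force: [-2.6, 0.1, 5.3]
finger_gap: 0.401
grip_force: 51.0
```

Request:
send_rows:
  plan:
    - [[0, 0, 0], [0, 0, -0.5], 30]
    - [[0, 0, 0], [0, 0, 0], 30]

```text
time_s: 12.02
tcp_pos: [0.4582, 0.1462, 0.0643]
tcp_rot: [0.696, 0.718, -0.0, -0.0]
wrist_force: [-2.9, 0.1, 4.3]
finger_gap: 0.404
grip_force: 51.0
```

Request:
send_rows:
  plan:
    - [[0, 0, 0], [0, 0, -0.5], 30]
    - [[0, 0, 0], [0, 0, 0], 30]

```text
time_s: 12.28
tcp_pos: [0.4583, 0.1462, 0.064]
tcp_rot: [0.696, 0.718, -0.0, -0.0]
wrist_force: [-5.7, -0.5, 12.1]
finger_gap: 0.403
grip_force: 51.6
```

```bash
cat >> h.py <<'E'
def collar():
    p,P=cloud('wrist');H=cv2.cvtColor(p,cv2.COLOR_BGR2HSV).astype(int)
    m=(H[...,0]>=100)&(H[...,0]<=125)&(H[...,1]>120)&(P[...,2]>.03)&(np.arange(640)[None]<430)&(np.arange(640)[None]>200)
    for a,c in comp(m,200):
        q=P[a];print('collar',c,np.round(circ(q[q[:,2]>q[:,2].max()-.006][:,:2],.018)*1000,1),np.round(np.percentile(q[:,2],[50,90])*1000,1))
E
python3 -c "
from h import *
collar()"
```

```text
collar [316.55836163 270.93909168] [459.2 146.4  17.9] [70.7 71.8]
```

Force rose sharply to 12 N at the expected height, so it is home. I'll release and fetch the second insert.

Request:
send_rows:
  plan:
    - [[0, 0, 0], [0, 0, 0], 60]
    - [[0, 0, 0], [0, 0, 0], 60]
    - [[0, 0, 0], [0, 0, 30], 60]
    - [[0, 0, 0], [0, 0, 30], 60]
    - [[0, 0, 0], [35, -19.6, 0], 60]
    - [[0, 0, 0], [35, -19.6, 0], 60]
    - [[0, 0, 0], [35, -19.6, 0], 60]
    - [[0, 0, 0], [35, -19.6, 0], 60]

```text
time_s: 13.32
tcp_pos: [0.5996, 0.067, 0.1237]
tcp_rot: [0.696, 0.718, 0.0, 0.0]
wrist_force: [0.1, -0.0, 0.1]
finger_gap: 0.705
grip_force: 0.0
```

Request:
send_rows:
  plan:
    - [[0, 0, 0], [0, 0, 0], 60]
    - [[0, 0, 0], [0, 0, -25], 60]
    - [[0, 0, 0], [0, 0, -25], 60]
    - [[0, 0, 0], [0, 0, -18], 60]
    - [[0, 0, 0], [0, 0, 0], 60]

```text
time_s: 13.95
tcp_pos: [0.5975, 0.068, 0.0547]
tcp_rot: [0.696, 0.718, -0.001, -0.001]
wrist_force: [0.7, -0.7, -0.1]
finger_gap: 0.696
grip_force: 0.0
```

Request:
send_rows:
  plan:
    - [[0, 0, 0], [0.5, 0, 0], 30]
    - [[0, 0, 0], [0, 0, 0], 30]
    - [[0, 0, 0], [0, 0, 0], 30]
    - [[0, 0, 0], [0, 0, 0], 30]
    - [[0, 0, 0], [0, 0, 0], 30]

```text
time_s: 14.58
tcp_pos: [0.5996, 0.0678, 0.0569]
tcp_rot: [0.696, 0.718, 0.001, 0.001]
wrist_force: [-1.2, 1.0, 7.1]
finger_gap: 0.391
grip_force: 49.5
```

Request:
send_rows:
  plan:
    - [[0, 0, 0], [0, 0, 20], 30]
    - [[0, 0, 0], [0, 0, 40], 30]
    - [[0, 0, 0], [0, 0, 40], 30]
    - [[0, 0, 0], [-25, 6.4, 50], 30]
    - [[0, 0, 0], [-25, 6.4, 50], 30]
    - [[0, 0, 0], [-25, 6.4, 50], 30]
    - [[0, 0, 0], [-25, 6.4, 50], 30]
    - [[0, 0, 0], [-25, 6.4, 50], 30]

```text
time_s: 15.58
tcp_pos: [0.4727, 0.0999, 0.408]
tcp_rot: [0.696, 0.718, 0.0, 0.0]
wrist_force: [1.2, -0.0, -0.4]
finger_gap: 0.391
grip_force: 50.0
```

Request:
send_rows:
  plan:
    - [[0, 0, 0], [0, 0, 30], 30]
    - [[0, 0, 0], [0, 0, 0], 30]
    - [[0, 0, 0], [0, 0, 0], 30]

```text
time_s: 15.95
tcp_pos: [0.4736, 0.0997, 0.4352]
tcp_rot: [0.696, 0.718, -0.0, -0.0]
wrist_force: [0.7, 0.1, -1.5]
finger_gap: 0.389
grip_force: 50.1
```

```bash
python3 -c "
from h import *
look();collar()"
```

```text
tcp [473.6  99.7 435.2] f [ 0.7  0.1 -1.5] gap 33.2 t 15.9
ins [459.  146.3  16.7] 0.0714 [308. 125.]
ins [597.4 -11.6  17.3] 0.0627 [386. 221.]
rack [459.   83.3] [ 55.3 172. ] 2.06 2444 0.0528
bore 0 [461.3  20.3]
bore 1 [459.8  62.3]
bore 2 [458.2 104.3]
bore 3 [456.7 146.3]
handle [455.2 189.2]
collar [308.18295739 124.63909774] [459.3 146.3  16.8] [71.2 72.6]
collar [386.02285714 220.01428571] [597.7 -11.7  17.5] [62.3 63.8]
collar [316.86366251 263.94381592] [474.8  99.7  17.6] [440.  441.4]
```

Request:
send_rows:
  plan:
    - [[0, 0, 0], [-2.4, 0.7, -51], 30]
    - [[0, 0, 0], [-2.4, 0.7, -51], 30]
    - [[0, 0, 0], [-2.4, 0.7, -51], 30]
    - [[0, 0, 0], [-2.4, 0.7, -51], 30]
    - [[0, 0, 0], [-2.4, 0.7, -51], 30]
    - [[0, 0, 0], [-2.4, 0.7, -51], 30]
    - [[0, 0, 0], [0, 0, 0], 30]
    - [[0, 0, 0], [0, 0, 0], 30]

```text
time_s: 17.05
tcp_pos: [0.4602, 0.104, 0.1309]
tcp_rot: [0.696, 0.718, 0.0, 0.0]
wrist_force: [1.1, 0.2, 0.2]
finger_gap: 0.389
grip_force: 50.1
```

Request:
send_rows:
  plan:
    - [[0, 0, 0], [0, 0, -12], 30]
    - [[0, 0, 0], [0, 0, -8], 30]
    - [[0, 0, 0], [0, 0, -4], 30]
    - [[0, 0, 0], [0, 0, -2], 30]
    - [[0, 0, 0], [0, 0, -2], 30]
    - [[0, 0, 0], [0, 0, 0], 30]

```text
time_s: 17.8
tcp_pos: [0.4596, 0.104, 0.1017]
tcp_rot: [0.696, 0.718, 0.0, 0.0]
wrist_force: [-0.3, 0.8, -0.6]
finger_gap: 0.388
grip_force: 50.1
```

Request:
send_rows:
  plan:
    - [[0, 0, 0], [0, 0, -3], 30]
    - [[0, 0, 0], [0, 0, -3], 30]
    - [[0, 0, 0], [0, 0, -3], 30]
    - [[0, 0, 0], [0, 0, -3], 30]
    - [[0, 0, 0], [0, 0, 0], 30]

```text
time_s: 18.42
tcp_pos: [0.4595, 0.104, 0.0895]
tcp_rot: [0.696, 0.718, -0.0, -0.0]
wrist_force: [0.4, 1.0, -1.3]
finger_gap: 0.39
grip_force: 50.0
```

Request:
send_rows:
  plan:
    - [[0, 0, 0], [0, 0, -2], 30]
    - [[0, 0, 0], [0, 0, -2], 30]
    - [[0, 0, 0], [0, 0, -2], 30]
    - [[0, 0, 0], [0, 0, -2], 30]
    - [[0, 0, 0], [0, 0, 0], 30]

```text
time_s: 19.05
tcp_pos: [0.4597, 0.104, 0.0817]
tcp_rot: [0.696, 0.718, 0.0, 0.0]
wrist_force: [0.8, 0.1, 0.1]
finger_gap: 0.385
grip_force: 50.2
```

Request:
send_rows:
  plan:
    - [[0, 0, 0], [0, 0, -2], 30]
    - [[0, 0, 0], [0, 0, -2], 30]
    - [[0, 0, 0], [0, 0, -2], 30]
    - [[0, 0, 0], [0, 0, -2], 30]
    - [[0, 0, 0], [0, 0, 0], 30]

```text
time_s: 19.68
tcp_pos: [0.4595, 0.1041, 0.0736]
tcp_rot: [0.696, 0.718, -0.0, -0.0]
wrist_force: [1.6, 2.1, -4.6]
finger_gap: 0.389
grip_force: 49.9
```

Request:
send_rows:
  plan:
    - [[0, 0, 0], [0, 0, -2], 30]
    - [[0, 0, 0], [0, 0, -2], 30]
    - [[0, 0, 0], [0, 0, -1], 30]
    - [[0, 0, 0], [0, 0, -1], 30]
    - [[0, 0, 0], [0, 0, 0], 30]

```text
time_s: 20.3
tcp_pos: [0.4595, 0.1041, 0.0678]
tcp_rot: [0.696, 0.718, 0.0, -0.0]
wrist_force: [0.1, 3.2, 2.8]
finger_gap: 0.386
grip_force: 50.6
```

Request:
send_rows:
  plan:
    - [[0, 0, 0], [0, 0, -1], 30]
    - [[0, 0, 0], [0, 0, -0.5], 30]
    - [[0, 0, 0], [0, 0, 0], 30]

```text
time_s: 20.68
tcp_pos: [0.4595, 0.1041, 0.0663]
tcp_rot: [0.696, 0.718, -0.0, -0.0]
wrist_force: [-0.5, 2.8, 5.9]
finger_gap: 0.383
grip_force: 50.9
```

```bash
python3 -c "
from h import *
collar()"
```

```text
collar [316.49892767 223.98030805] [458.9 124.   35.7] [71.3 72.6]
```

Request:
send_rows:
  plan:
    - [[0, 0, 0], [0, 0, -0.5], 30]
    - [[0, 0, 0], [0, 0, -0.5], 30]
    - [[0, 0, 0], [0, 0, 0], 30]

```text
time_s: 21.1
tcp_pos: [0.4594, 0.1041, 0.0653]
tcp_rot: [0.696, 0.718, -0.0, -0.0]
wrist_force: [-1.2, 3.9, 5.9]
finger_gap: 0.387
grip_force: 50.9
```

Request:
send_rows:
  plan:
    - [[0, 0, 0], [0, 0, -0.5], 30]
    - [[0, 0, 0], [0, 0, 0], 30]

```text
time_s: 21.35
tcp_pos: [0.4594, 0.1041, 0.0651]
tcp_rot: [0.696, 0.718, 0.0, -0.0]
wrist_force: [-3.0, 2.9, 13.8]
finger_gap: 0.386
grip_force: 51.7
```

Home, with a sharp rise to 14 N at 65.1 mm. On to the third insert.

Request:
send_rows:
  plan:
    - [[0, 0, 0], [0, 0, 0], 60]
    - [[0, 0, 0], [0, 0, 0], 60]
    - [[0, 0, 0], [0, 0, 30], 60]
    - [[0, 0, 0], [0, 0, 30], 60]
    - [[0, 0, 0], [34.7, -28.9, 0], 60]
    - [[0, 0, 0], [34.7, -28.9, 0], 60]
    - [[0, 0, 0], [34.7, -28.9, 0], 60]
    - [[0, 0, 0], [34.7, -28.9, 0], 60]

```text
time_s: 22.35
tcp_pos: [0.5992, -0.0127, 0.1246]
tcp_rot: [0.696, 0.718, -0.0, -0.0]
wrist_force: [0.5, 0.2, -0.4]
finger_gap: 0.7
grip_force: 0.0
```

Request:
send_rows:
  plan:
    - [[0, 0, 0], [0, 0, 0], 60]
    - [[0, 0, 0], [0, 0, -25], 60]
    - [[0, 0, 0], [0, 0, -25], 60]
    - [[0, 0, 0], [0, 0, -19], 60]
    - [[0, 0, 0], [0, 0, 0], 60]

```text
time_s: 22.98
tcp_pos: [0.5969, -0.0111, 0.0545]
tcp_rot: [0.696, 0.718, -0.001, -0.001]
wrist_force: [0.7, -0.6, -0.1]
finger_gap: 0.702
grip_force: 0.0
```

Request:
send_rows:
  plan:
    - [[0, 0, 0], [0, 0, 0], 30]
    - [[0, 0, 0], [0, 0, 0], 30]
    - [[0, 0, 0], [0, 0, 0], 30]
    - [[0, 0, 0], [0, 0, 0], 30]
    - [[0, 0, 0], [0, 0, 0], 30]

```text
time_s: 23.6
tcp_pos: [0.5988, -0.0116, 0.0569]
tcp_rot: [0.696, 0.718, 0.0, 0.001]
wrist_force: [-1.8, -0.4, 6.7]
finger_gap: 0.396
grip_force: 49.5
```

Request:
send_rows:
  plan:
    - [[0, 0, 0], [0, 0, 20], 30]
    - [[0, 0, 0], [0, 0, 40], 30]
    - [[0, 0, 0], [0, 0, 40], 30]
    - [[0, 0, 0], [-25, 22, 50], 30]
    - [[0, 0, 0], [-25, 22, 50], 30]
    - [[0, 0, 0], [-25, 22, 50], 30]
    - [[0, 0, 0], [-25, 22, 50], 30]
    - [[0, 0, 0], [-25, 22, 50], 30]

```text
time_s: 24.6
tcp_pos: [0.472, 0.099, 0.4081]
tcp_rot: [0.696, 0.718, 0.0, 0.0]
wrist_force: [1.6, 1.1, -0.4]
finger_gap: 0.391
grip_force: 50.0
```

Request:
send_rows:
  plan:
    - [[0, 0, 0], [0, 0, 30], 30]
    - [[0, 0, 0], [0, 0, 0], 30]
    - [[0, 0, 0], [0, 0, 0], 30]

```text
time_s: 24.98
tcp_pos: [0.473, 0.0983, 0.4352]
tcp_rot: [0.696, 0.718, -0.0, -0.0]
wrist_force: [0.1, 0.0, -0.4]
finger_gap: 0.394
grip_force: 50.0
```

```bash
python3 -c "
from h import *
p,P=look();collar();cv2.imwrite('pics/w6.png',p)"
```

```text
tcp [473.   98.3 435.2] f [ 0.1  0.  -0.4] gap 33.6 t 25.0
ins [469.3 147.1  16.9] 0.0714 [315. 123.]
ins [471.1 105.4  16.9] 0.0712 [315. 150.]
rack [470.1  84. ] [ 55.6 172.1] 2.2 2301 0.0528
bore 0 [472.5  21. ]
bore 1 [470.9  63. ]
bore 2 [469.3 105. ]
bore 3 [467.7 147. ]
handle [466.  189.9]
collar [315.40147783 123.34482759] [469.5 147.   17. ] [71.  72.4]
collar [315.58701299 150.44935065] [470.9 105.3  17. ] [70.9 72.2]
collar [317.0106911  263.62600229] [474.1  98.4  17.7] [440.  441.3]
```

View pics/w6.png

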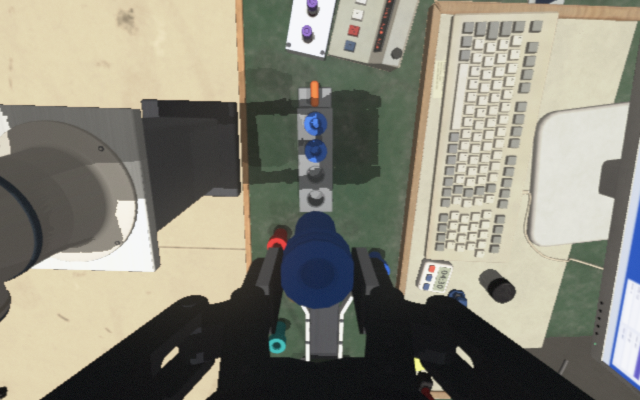

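Wrist view: the rack was nudged about 11 mm in +x. The inserts in it are now at (315,123) and (315,150), and the free bores at (315,174) and (316,198). I'll use the new pose for bore 1.

Request:
send_rows:
  plan:
    - [[0, 0, 0.5], [-0.2, -5.8, -51], 30]
    - [[0, 0, 0], [-0.2, -5.8, -51], 30]
    - [[0, 0, 0], [-0.2, -5.8, -51], 30]
    - [[0, 0, 0], [-0.2, -5.9, -51], 30]
    - [[0, 0, 0], [-0.2, -5.9, -51], 30]
    - [[0, 0, 0], [-0.2, -5.9, -51], 30]
    - [[0, 0, 0], [0, 0, 0], 30]
    - [[0, 0, 0], [0, 0, 0], 30]

```text
time_s: 26.08
tcp_pos: [0.4727, 0.0634, 0.1309]
tcp_rot: [0.693, 0.721, 0.0, 0.0]
wrist_force: [0.8, -0.2, -0.4]
finger_gap: 0.394
grip_force: 50.1
```

```bash
python3 -c "
from h import *
s=get_state();print(np.round(s['tcp_pos'],4))
p,P=cloud('wrist');cv2.imwrite('pics/w7.png',p)
for i in inserts(p,P):print(i)
collar()
# handle and edges of the rack per y slice
m=(P[...,2]>.048)&(P[...,2]<.056)&(P[...,0]>.4)&(P[...,0]<.54)
for y in np.arange(.09,.18,.01):
  t=P[m&(abs(P[...,1]-y)<.002)][:,0]
  if len(t):print(round(y,3),np.round([t.min(),t.max(),(t.min()+t.max())/2],4))
"
```

```text
[0.4727 0.0634 0.1309]
(array([0.4699, 0.1472, 0.0175]), np.float64(0.0713), array([316.,  89.]))
(array([0.4714, 0.1052, 0.0175]), np.float64(0.0712), array([316., 161.]))
(array([0.4724, 0.0634, 0.0126]), np.float64(0.0847), array([315., 217.]))
(array([ 0.5874, -0.0993,  0.0074]), np.float64(0.0583), array([441., 397.]))
collar [314.68260427  89.7463547 ] [469.8 147.1  17.4] [71.1 72.3]
collar [314.67791898 160.62986497] [471.4 105.1  17.5] [71.1 72.2]
collar [316.58822433 263.16899571] [474.1  63.6  17.7] [136.5 137.8]
0.09 [0.4427 0.4987 0.4707]
0.1 [0.4422 0.4979 0.4701]
0.11 [0.4423 0.4979 0.4701]
0.12 [0.4417 0.4972 0.4694]
0.13 [0.4411 0.4971 0.4691]
0.14 [0.4409 0.4967 0.4688]
0.15 [0.4404 0.4961 0.4683]
0.16 [0.4399 0.496  0.4679]
0.17 [0.44   0.4952 0.4676]
```

Request:
send_rows:
  plan:
    - [[0, 0, 0], [-0.8, -0.3, -12], 30]
    - [[0, 0, 0], [0, 0, -8], 30]
    - [[0, 0, 0], [0, 0, -4], 30]
    - [[0, 0, 0], [0, 0, -2], 30]
    - [[0, 0, 0], [0, 0, -2], 30]
    - [[0, 0, 0], [0, 0, 0], 30]

```text
time_s: 26.92
tcp_pos: [0.4713, 0.063, 0.1017]
tcp_rot: [0.693, 0.721, -0.0, -0.0]
wrist_force: [0.6, 0.4, -0.1]
finger_gap: 0.399
grip_force: 50.2
```

Request:
send_rows:
  plan:
    - [[0, 0, 0], [0, 0, -3], 30]
    - [[0, 0, 0], [0, 0, -3], 30]
    - [[0, 0, 0], [0, 0, -3], 30]
    - [[0, 0, 0], [0, 0, -3], 30]
    - [[0, 0, 0], [0, 0, 0], 30]

```text
time_s: 27.55
tcp_pos: [0.4713, 0.063, 0.0895]
tcp_rot: [0.693, 0.721, -0.0, -0.0]
wrist_force: [-0.1, -0.0, 0.0]
finger_gap: 0.393
grip_force: 50.2
```

Request:
send_rows:
  plan:
    - [[0, 0, 0], [0, 0, -2], 30]
    - [[0, 0, 0], [0, 0, -2], 30]
    - [[0, 0, 0], [0, 0, -2], 30]
    - [[0, 0, 0], [0, 0, -2], 30]
    - [[0, 0, 0], [0, 0, 0], 30]

```text
time_s: 28.18
tcp_pos: [0.4715, 0.063, 0.0817]
tcp_rot: [0.693, 0.721, 0.0, 0.0]
wrist_force: [1.1, 0.2, 0.5]
finger_gap: 0.393
grip_force: 50.3
```

Request:
send_rows:
  plan:
    - [[0, 0, 0], [0, 0, -2], 30]
    - [[0, 0, 0], [0, 0, -2], 30]
    - [[0, 0, 0], [0, 0, -2], 30]
    - [[0, 0, 0], [0, 0, -2], 30]
    - [[0, 0, 0], [0, 0, 0], 30]

```text
time_s: 28.8
tcp_pos: [0.4713, 0.063, 0.0735]
tcp_rot: [0.693, 0.721, -0.0, -0.0]
wrist_force: [0.4, 0.6, -3.3]
finger_gap: 0.394
grip_force: 50.0
```

Request:
send_rows:
  plan:
    - [[0, 0, 0], [0, 0, -2], 30]
    - [[0, 0, 0], [0, 0, -2], 30]
    - [[0, 0, 0], [0, 0, -1], 30]
    - [[0, 0, 0], [0, 0, -1], 30]
    - [[0, 0, 0], [0, 0, 0], 30]

```text
time_s: 29.42
tcp_pos: [0.4713, 0.063, 0.0677]
tcp_rot: [0.693, 0.721, -0.0, -0.0]
wrist_force: [1.2, -0.0, 0.8]
finger_gap: 0.392
grip_force: 50.4
```

Request:
send_rows:
  plan:
    - [[0, 0, 0], [0, 0, -0.5], 30]
    - [[0, 0, 0], [0, 0, -0.5], 30]
    - [[0, 0, 0], [0, 0, 0], 30]

```text
time_s: 29.8
tcp_pos: [0.4713, 0.063, 0.0668]
tcp_rot: [0.693, 0.721, 0.0, -0.0]
wrist_force: [0.0, 1.3, 3.6]
finger_gap: 0.393
grip_force: 50.7
```

Request:
send_rows:
  plan:
    - [[0, 0, 0], [0, 0, -0.5], 30]
    - [[0, 0, 0], [0, 0, -0.5], 30]
    - [[0, 0, 0], [0, 0, 0], 30]

```text
time_s: 30.18
tcp_pos: [0.4713, 0.063, 0.0657]
tcp_rot: [0.693, 0.721, -0.0, -0.0]
wrist_force: [1.0, 1.2, 3.2]
finger_gap: 0.392
grip_force: 50.7
```

Request:
send_rows:
  plan:
    - [[0, 0, 0], [0, 0, -0.5], 30]
    - [[0, 0, 0], [0, 0, 0], 30]

```text
time_s: 30.42
tcp_pos: [0.4713, 0.063, 0.0652]
tcp_rot: [0.693, 0.721, -0.0, -0.0]
wrist_force: [0.8, 1.3, 3.0]
finger_gap: 0.393
grip_force: 50.7
```

Request:
send_rows:
  plan:
    - [[0, 0, 0], [0, 0, -0.5], 30]
    - [[0, 0, 0], [0, 0, 0], 30]

```text
time_s: 30.68
tcp_pos: [0.4713, 0.063, 0.065]
tcp_rot: [0.693, 0.721, 0.0, 0.0]
wrist_force: [-0.6, 0.8, 10.8]
finger_gap: 0.397
grip_force: 51.4
```

Request:
send_rows:
  plan:
    - [[0, 0, 0], [0, 0, 0], 60]
    - [[0, 0, 0], [0, 0, 0], 60]
    - [[0, 0, 0], [0, 0, 30], 60]
    - [[0, 0, 0], [0, 0, 30], 60]
    - [[0, 0, 0], [30.6, -43, 0], 60]
    - [[0, 0, 0], [30.6, -43, 0], 60]
    - [[0, 0, 0], [30.6, -43, 0], 60]
    - [[0, 0, 0], [30.6, -43, 0], 60]

```text
time_s: 31.68
tcp_pos: [0.5944, -0.1105, 0.1246]
tcp_rot: [0.693, 0.721, -0.0, -0.0]
wrist_force: [1.2, 0.6, 0.3]
finger_gap: 0.702
grip_force: 0.0
```

Request:
send_rows:
  plan:
    - [[0, 0, 0], [0, 0, 0], 60]
    - [[0, 0, 0], [0, 0, 0], 60]

```text
time_s: 31.92
tcp_pos: [0.593, -0.1087, 0.1243]
tcp_rot: [0.693, 0.721, -0.0, -0.001]
wrist_force: [-0.1, 0.9, -0.7]
finger_gap: 0.704
grip_force: 0.0
```

```bash
python3 -c "
from h import *
s=get_state();print(np.round(s['tcp_pos'],4),s['finger_gap'])
p,P=cloud('wrist')
for i in inserts(p,P):print(i)
"
```

```text
[ 0.593  -0.1087  0.1243] 0.7043766019077599
(array([ 0.5935, -0.1093,  0.0176]), np.float64(0.0626), array([316., 223.]))
```

Request:
send_rows:
  plan:
    - [[0, 0, 0], [0, -0.6, -25], 60]
    - [[0, 0, 0], [0, 0, -25], 60]
    - [[0, 0, 0], [0, 0, -19], 60]
    - [[0, 0, 0], [0, 0, 0], 60]

```text
time_s: 32.48
tcp_pos: [0.5924, -0.1083, 0.0548]
tcp_rot: [0.693, 0.721, -0.001, -0.001]
wrist_force: [0.4, 0.8, 0.5]
finger_gap: 0.704
grip_force: 0.0
```

Request:
send_rows:
  plan:
    - [[0, 0, 0], [0, 0, 0], 30]
    - [[0, 0, 0], [0, 0, 0], 30]
    - [[0, 0, 0], [0, 0, 0], 30]
    - [[0, 0, 0], [0, 0, 0], 30]
    - [[0, 0, 0], [0, 0, 0], 30]

```text
time_s: 33.1
tcp_pos: [0.5941, -0.1096, 0.057]
tcp_rot: [0.693, 0.721, 0.0, 0.001]
wrist_force: [-2.3, 0.4, 5.5]
finger_gap: 0.392
grip_force: 49.1
```

Request:
send_rows:
  plan:
    - [[0, 0, 0], [0, 0, 20], 30]
    - [[0, 0, 0], [0, 0, 40], 30]
    - [[0, 0, 0], [0, 0, 40], 30]
    - [[0, 0, 0], [-20, 35, 40], 30]
    - [[0, 0, 0], [-20, 35, 40], 30]
    - [[0, 0, 0], [-20, 35, 40], 30]
    - [[0, 0, 0], [-20, 35, 40], 30]
    - [[0, 0, 0], [-20, 35, 40], 30]

```text
time_s: 34.1
tcp_pos: [0.4926, 0.0665, 0.358]
tcp_rot: [0.693, 0.721, 0.001, 0.0]
wrist_force: [1.1, 0.5, 0.4]
finger_gap: 0.391
grip_force: 49.9
```

Request:
send_rows:
  plan:
    - [[0, 0, 0], [-20, 35, 40], 30]
    - [[0, 0, 0], [0, 0, 40], 30]
    - [[0, 0, 0], [0, 0, 0], 30]
    - [[0, 0, 0], [0, 0, 0], 30]

```text
time_s: 34.6
tcp_pos: [0.4733, 0.1003, 0.4356]
tcp_rot: [0.693, 0.721, -0.0, 0.0]
wrist_force: [0.6, 0.6, -0.4]
finger_gap: 0.388
grip_force: 50.0
```

```bash
python3 -c "
from h import *
p,P=look();collar()"
```

```text
tcp [473.3 100.3 435.6] f [ 0.6  0.6 -0.4] gap 33.1 t 34.6
ins [469.4 147.2  16.9] 0.0714 [315. 125.]
ins [470.7 105.3  17.2] 0.0713 [315. 152.]
ins [471.9  63.4  17.2] 0.071 [315. 177.]
rack [470.3  83.5] [ 56.  170.8] 2.06 2062 0.0528
bore 0 [472.6  20.5]
bore 1 [471.1  62.5]
bore 2 [469.5 104.5]
bore 3 [468.  146.5]
handle [466.5 189.4]
collar [315.23950617 124.58024691] [469.5 147.   16.9] [71.  72.5]
collar [315.21649485 151.75      ] [470.9 105.2  17.1] [71.  72.5]
collar [315.00813008 177.3902439 ] [471.9  63.3  16.9] [70.9 72.2]
collar [316.92351816 263.416826  ] [474.5 100.3  17.7] [440.1 441.5]
```

Request:
send_rows:
  plan:
    - [[0, 0, 0], [-0.1, -13.2, -51], 30]
    - [[0, 0, 0], [-0.1, -13.2, -51], 30]
    - [[0, 0, 0], [-0.1, -13.2, -51], 30]
    - [[0, 0, 0], [-0.1, -13.2, -51], 30]
    - [[0, 0, 0], [-0.1, -13.2, -51], 30]
    - [[0, 0, 0], [-0.1, -13.2, -51], 30]
    - [[0, 0, 0], [0, 0, 0], 30]
    - [[0, 0, 0], [0, 0, 0], 30]

```text
time_s: 35.7
tcp_pos: [0.4736, 0.0214, 0.1309]
tcp_rot: [0.693, 0.721, 0.0, 0.0]
wrist_force: [-0.6, 0.3, -0.2]
finger_gap: 0.393
grip_force: 50.1
```

```bash
python3 -c "
from h import *
s=get_state();print(np.round(s['tcp_pos'],4))
collar()"
```

```text
[0.4736 0.0214 0.1309]
collar [316.73958333  20.88695988] [469.8 145.6  16.9] [70.9 72.2]
collar [316.64583333  89.87264785] [471.4 105.   17.5] [71.1 72.3]
collar [316.227509  160.7265094] [472.6  63.1  17.5] [70.9 72. ]
collar [316.45624768 262.92769744] [474.6  21.4  17.7] [135.9 137.2]
```

Request:
send_rows:
  plan:
    - [[0, 0, 0], [-0.8, -0.3, -12], 30]
    - [[0, 0, 0], [0, 0, -8], 30]
    - [[0, 0, 0], [0, 0, -4], 30]
    - [[0, 0, 0], [0, 0, -2], 30]
    - [[0, 0, 0], [0, 0, -2], 30]
    - [[0, 0, 0], [0, 0, 0], 30]

```text
time_s: 36.5
tcp_pos: [0.4725, 0.0209, 0.1018]
tcp_rot: [0.693, 0.721, 0.0, 0.0]
wrist_force: [0.5, 0.2, -0.6]
finger_gap: 0.396
grip_force: 50.1
```

Request:
send_rows:
  plan:
    - [[0, 0, 0], [0, 0, -3], 30]
    - [[0, 0, 0], [0, 0, -3], 30]
    - [[0, 0, 0], [0, 0, -3], 30]
    - [[0, 0, 0], [0, 0, -3], 30]
    - [[0, 0, 0], [0, 0, 0], 30]

```text
time_s: 37.12
tcp_pos: [0.4724, 0.0209, 0.0895]
tcp_rot: [0.693, 0.721, -0.0, -0.0]
wrist_force: [1.1, 0.8, -1.2]
finger_gap: 0.39
grip_force: 50.1
```

Request:
send_rows:
  plan:
    - [[0, 0, 0], [0, 0, -2], 30]
    - [[0, 0, 0], [0, 0, -2], 30]
    - [[0, 0, 0], [0, 0, -2], 30]
    - [[0, 0, 0], [0, 0, -2], 30]
    - [[0, 0, 0], [0, 0, 0], 30]

```text
time_s: 37.75
tcp_pos: [0.4726, 0.0208, 0.0817]
tcp_rot: [0.693, 0.721, 0.0, 0.0]
wrist_force: [2.7, -0.5, 1.1]
finger_gap: 0.392
grip_force: 50.2
```

Request:
send_rows:
  plan:
    - [[0, 0, 0], [0, 0, -2], 30]
    - [[0, 0, 0], [0, 0, -2], 30]
    - [[0, 0, 0], [0, 0, -2], 30]
    - [[0, 0, 0], [0, 0, -2], 30]
    - [[0, 0, 0], [0, 0, 0], 30]

```text
time_s: 38.38
tcp_pos: [0.472, 0.0209, 0.0734]
tcp_rot: [0.693, 0.721, -0.0, -0.0]
wrist_force: [2.5, 0.3, -3.0]
finger_gap: 0.393
grip_force: 49.9
```

Request:
send_rows:
  plan:
    - [[0, 0, 0], [0, 0, -2], 30]
    - [[0, 0, 0], [0, 0, -2], 30]
    - [[0, 0, 0], [0, 0, -1], 30]
    - [[0, 0, 0], [0, 0, -1], 30]
    - [[0, 0, 0], [0, 0, 0], 30]

```text
time_s: 39.0
tcp_pos: [0.4721, 0.0209, 0.0676]
tcp_rot: [0.693, 0.721, -0.0, -0.0]
wrist_force: [0.6, 1.1, 0.3]
finger_gap: 0.391
grip_force: 50.3
```

Request:
send_rows:
  plan:
    - [[0, 0, 0], [0, 0, -1], 30]
    - [[0, 0, 0], [0, 0, -0.5], 30]
    - [[0, 0, 0], [0, 0, -0.5], 30]
    - [[0, 0, 0], [0, 0, 0], 30]

```text
time_s: 39.5
tcp_pos: [0.4722, 0.021, 0.0657]
tcp_rot: [0.693, 0.721, -0.0, -0.0]
wrist_force: [0.9, 1.9, 2.6]
finger_gap: 0.389
grip_force: 50.6
```

Request:
send_rows:
  plan:
    - [[0, 0, 0], [0, 0, -0.5], 30]
    - [[0, 0, 0], [0, 0, 0], 30]

```text
time_s: 39.75
tcp_pos: [0.4722, 0.0209, 0.0653]
tcp_rot: [0.693, 0.721, -0.0, -0.0]
wrist_force: [-0.0, 1.4, 5.3]
finger_gap: 0.391
grip_force: 50.8
```

Request:
send_rows:
  plan:
    - [[0, 0, 0], [0, 0, -0.3], 30]
    - [[0, 0, 0], [0, 0, 0], 30]

```text
time_s: 40.0
tcp_pos: [0.4723, 0.021, 0.0652]
tcp_rot: [0.693, 0.721, 0.0, -0.0]
wrist_force: [-1.1, 1.7, 10.2]
finger_gap: 0.39
grip_force: 51.3
```

All four inserts are home. Next I'll look at the tubes.

Request:
send_rows:
  plan:
    - [[0, 0, 0], [0, 0, 0], 60]
    - [[0, 0, 0], [0, 0, 0], 60]
    - [[0, 0, 0], [0, 0, 30], 60]
    - [[0, 0, 0], [0, 0, 40], 60]
    - [[0, 0, 0], [-3, 50, 35], 60]
    - [[0, 0, 0], [-3, 50, 35], 60]
    - [[0, 0, 0], [-3, 50, 35], 60]
    - [[0, 0, 0], [-3, 50, 35], 60]

```text
time_s: 41.0
tcp_pos: [0.4598, 0.2224, 0.2761]
tcp_rot: [0.693, 0.721, -0.0, 0.0]
wrist_force: [1.0, -0.0, 0.3]
finger_gap: 0.704
grip_force: 0.0
```

Request:
send_rows:
  plan:
    - [[0, 0, 0], [-3, 50, 20], 60]
    - [[0, 0, 0], [-3, 50, 0], 60]
    - [[0, 0, 0], [0, 0, 0], 60]
    - [[0, 0, 0], [0, 0, 0], 60]

```text
time_s: 41.5
tcp_pos: [0.454, 0.3205, 0.2945]
tcp_rot: [0.693, 0.721, -0.001, -0.0]
wrist_force: [-0.7, 0.5, 0.7]
finger_gap: 0.704
grip_force: 0.0
```

```bash
cat >> h.py <<'E'
def caps(p,P,zmin=.07):
    H=cv2.cvtColor(p,cv2.COLOR_BGR2HSV).astype(int)
    m=(H[...,0]>=125)&(H[...,0]<=160)&(H[...,1]>60)&(P[...,2]>zmin)
    for a,c in comp(m,25):
        q=P[a];zt=np.percentile(q[:,2],80);t=q[abs(q[:,2]-zt)<.006]
        print('cap',np.round(c),np.round(circ(t[:,:2],.0078)*1000,1),'ztop',np.round(zt*1000,1),len(t))
E
python3 -c "
from h import *
p,P=look();caps(p,P);cv2.imwrite('pics/w8.png',p)
m=(P[...,2]>.034)&(P[...,2]<.046)&(P[...,0]>.38)&(P[...,0]<.52)&(P[...,1]>.2)
for a,c in comp(m,300):print(cv2.minAreaRect((P[a][:,:2]*1000).astype(np.float32)),a.sum())
"
```

```text
tcp [454.  320.5 294.5] f [-0.7  0.5  0.7] gap 60.1 t 41.5
ins [468.  105.3  52.3] 0.0707 [322. 326.]
rack [452.6 101.3] [ 21.3 139. ] 1.54 855 0.053
bore 0 [454.3  38.3]
bore 1 [453.2  80.3]
bore 2 [452.  122.3]
bore 3 [450.9 164.3]
handle [449.8 207.3]
cap [328. 154.] [466.6 345.    5.4] ztop 85.7 65
cap [322. 187.] [460.9 308.3   6. ] ztop 85.9 85
cap [315. 216.] [453.7 272.8   7.1] ztop 85.9 126
((459.87445068359375, 307.5771179199219), (116.31625366210938, 60.05055618286133), 79.71023559570312) 3646
```

View pics/w8.png

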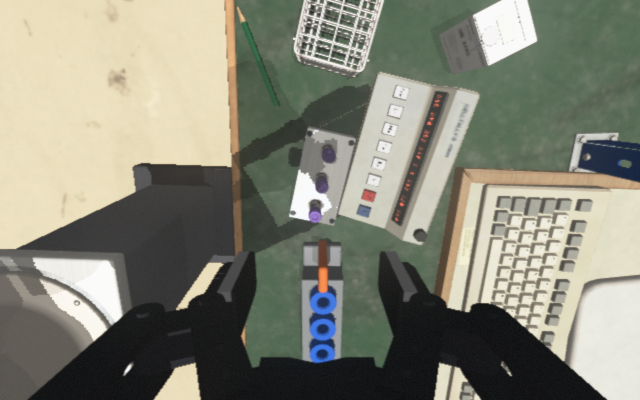

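Wrist view: three purple caps at (328,154), (322,187) and (315,216) in the pale block. The machine is just to their right and the carton is at (490,35). I'll hover over the nearest tube.

Request:
send_rows:
  plan:
    - [[0, 0, 0], [-0.2, -12, -45], 40]
    - [[0, 0, 0], [-0.2, -12, -45], 40]
    - [[0, 0, 0], [-0.2, -12, -45], 40]
    - [[0, 0, 0], [-0.2, -12, -35], 40]
    - [[0, 0, 0], [0, 0, 0], 40]
    - [[0, 0, 0], [0, 0, 0], 40]
  squeeze: 40

```text
time_s: 42.3
tcp_pos: [0.4544, 0.2729, 0.1263]
tcp_rot: [0.694, 0.72, 0.001, 0.0]
wrist_force: [0.1, -0.3, 0.3]
finger_gap: 0.467
grip_force: 0.0
```

```bash
python3 -c "
from h import *
s=get_state();print(np.round(s['tcp_pos'],4),s['finger_gap']*85.4)
p,P=cloud('wrist');caps(p,P,.06)
for y in (.27,.3,.33,.36):
  t=P[(abs(P[...,1]-y)<.006)&(P[...,0]>.48)&(P[...,0]<.53)&(P[...,2]<.1)]
  print(y,[(round(x,2),np.round(t[abs(t[:,0]-x)<.005][:,2].max(),3)) for x in (.49,.5,.51,.52) if (abs(t[:,0]-x)<.005).any()])
"
```

```text
[0.4544 0.2729 0.1263] 39.91184280102054
cap [342. 116.] [466.6 343.4   6.9] ztop 86.0 539
cap [327. 179.] [460.2 308.5   6.8] ztop 85.9 421
cap [314. 231.] [453.8 273.2   7.2] ztop 85.7 472
0.27 [(0.49, np.float64(0.02)), (0.5, np.float64(0.022)), (0.51, np.float64(0.035)), (0.52, np.float64(0.037))]
0.3 [(0.49, np.float64(0.043)), (0.5, np.float64(0.021)), (0.51, np.float64(0.023)), (0.52, np.float64(0.036))]
0.33 [(0.49, np.float64(0.043)), (0.5, np.float64(0.041)), (0.51, np.float64(0.022)), (0.52, np.float64(0.035))]
0.36 [(0.49, np.float64(0.043)), (0.5, np.float64(0.043)), (0.51, np.float64(0.021)), (0.52, np.float64(0.023))]
```

Request:
send_rows:
  plan:
    - [[0, 0, 0], [-1, 0, -25], 40]
    - [[0, 0, 0], [0, 0, -25], 40]
    - [[0, 0, 0], [0, 0, 0], 40]
    - [[0, 0, 0], [0, 0, 0], 10]
    - [[0, 0, 0], [0, 0, 0], 10]
    - [[0, 0, 0], [0, 0, 0], 10]
    - [[0, 0, 0], [0, 0, 0], 10]
    - [[0, 0, 0], [0, 0, 0], 10]

```text
time_s: 43.35
tcp_pos: [0.4534, 0.2734, 0.0765]
tcp_rot: [0.693, 0.721, 0.001, 0.0]
wrist_force: [0.0, 0.2, 6.8]
finger_gap: 0.162
grip_force: 38.9
```

Request:
send_rows:
  plan:
    - [[0, 0, 0], [0, 0, 15], 10]
    - [[0, 0, 0], [0, 0, 25], 10]
    - [[0, 0, 0], [0, 0, 40], 10]
    - [[0, 0, 0], [0, 0, 40], 10]
    - [[0, 0, 0], [0, 0, 0], 10]
    - [[0, 0, 0], [0, 0, 0], 10]

```text
time_s: 44.1
tcp_pos: [0.4524, 0.2728, 0.1955]
tcp_rot: [0.693, 0.721, 0.0, 0.0]
wrist_force: [-0.2, 0.1, -1.9]
finger_gap: 0.163
grip_force: 39.1
```

```bash
python3 -c "
from h import *
s=get_state();print(np.round(s['tcp_pos'],4),s['finger_gap']*85.4)
p,P=cloud('wrist');caps(p,P,.06);cv2.imwrite('pics/w9.png',p)"
```

```text
[0.4524 0.2728 0.1955] 13.912507874904895
cap [338. 113.] [466.4 343.4   6.8] ztop 86.0 278
cap [327. 159.] [460.3 308.6   6.7] ztop 85.9 246
cap [317. 272.] [453.5 272.6   7.6] ztop 204.6 863
```

View pics/w9.png

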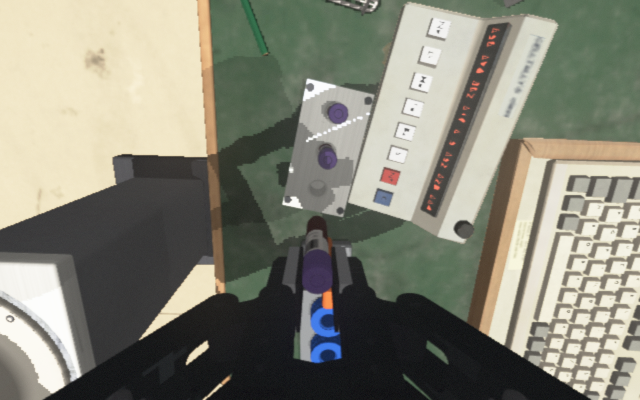

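Wrist view: the tube is held upright at (317,272), and the other two caps are at (338,113) and (327,159). I'll recheck the rack from the high viewpoint.

Request:
send_rows:
  plan:
    - [[0, 0, 0], [3.4, -28.8, 40], 10]
    - [[0, 0, 0], [3.4, -28.8, 40], 10]
    - [[0, 0, 0], [3.4, -28.8, 40], 10]
    - [[0, 0, 0], [3.4, -28.8, 40], 10]
    - [[0, 0, 0], [3.4, -28.8, 40], 10]
    - [[0, 0, 0], [3.4, -28.8, 40], 10]
    - [[0, 0, 0], [0, 0, 0], 10]
    - [[0, 0, 0], [0, 0, 0], 10]

```text
time_s: 45.15
tcp_pos: [0.4726, 0.1002, 0.4337]
tcp_rot: [0.693, 0.721, -0.001, -0.001]
wrist_force: [-0.3, 0.0, -1.4]
finger_gap: 0.157
grip_force: 39.1
```

```bash
python3 -c "
from h import *
p,P=look();caps(p,P)"
```

```text
tcp [472.6 100.2 433.7] f [-0.3  0.  -1.4] gap 13.4 t 45.1
ins [469.3 147.1  16.9] 0.0714 [316. 125.]
ins [470.6 105.2  17.1] 0.0713 [316. 152.]
ins [471.8  63.2  17.3] 0.0711 [315. 178.]
ins [473.2  21.3  17.3] 0.0711 [315. 202.]
rack [469.9  84.4] [ 56.  171.4] 1.86 1900 0.0529
bore 0 [471.9  21.4]
bore 1 [470.6  63.4]
bore 2 [469.2 105.4]
bore 3 [467.9 147.4]
handle [466.5 190.3]
cap [314.   5.] [460.5 306.3   6.6] ztop 85.9 93
cap [317. 272.] [473.9 100.3   7.6] ztop 442.8 852
```

Request:
send_rows:
  plan:
    - [[0, 0, 0], [0, -13.2, -46], 10]
    - [[0, 0, 0], [0, -13.2, -46], 10]
    - [[0, 0, 0], [0, -13.2, -46], 10]
    - [[0, 0, 0], [0, -13.2, -46], 10]
    - [[0, 0, 0], [0, -13.2, -46], 10]
    - [[0, 0, 0], [0, -13.2, -46], 10]
    - [[0, 0, 0], [0, 0, 0], 10]
    - [[0, 0, 0], [0, 0, 0], 10]

```text
time_s: 46.2
tcp_pos: [0.4732, 0.0215, 0.1598]
tcp_rot: [0.693, 0.721, 0.0, -0.0]
wrist_force: [0.3, 0.5, -0.4]
finger_gap: 0.161
grip_force: 39.1
```

```bash
python3 -c "
from h import *
s=get_state();print(np.round(s['tcp_pos'],4),s['finger_gap']*85.4)
p,P=cloud('wrist');caps(p,P,.06)
for i in inserts(p,P):print(i)
H=cv2.cvtColor(p,cv2.COLOR_BGR2HSV).astype(int)
"
```

```text
[0.4732 0.0215 0.1598] 13.719665530128255
cap [317. 271.] [475.1  21.8   8.1] ztop 168.9 863
(array([0.4696, 0.1463, 0.0174]), np.float64(0.0712), array([317.,  26.]))
(array([0.4711, 0.1049, 0.0173]), np.float64(0.0713), array([317.,  92.]))
(array([0.4721, 0.0631, 0.0174]), np.float64(0.0712), array([316., 155.]))
(array([0.4735, 0.0215, 0.0176]), np.float64(0.0711), array([316., 205.]))
```

Request:
send_rows:
  plan:
    - [[0, 0, 0], [-0.7, -0.4, -10], 10]
    - [[0, 0, 0], [0, 0, -7], 10]
    - [[0, 0, 0], [0, 0, -4], 10]
    - [[0, 0, 0], [0, 0, -3], 10]
    - [[0, 0, 0], [0, 0, -3], 10]
    - [[0, 0, 0], [0, 0, 0], 10]

```text
time_s: 47.0
tcp_pos: [0.4722, 0.0205, 0.1318]
tcp_rot: [0.693, 0.721, -0.0, -0.0]
wrist_force: [0.5, 0.5, -0.3]
finger_gap: 0.162
grip_force: 39.1
```

Request:
send_rows:
  plan:
    - [[0, 0, 0], [0, 0, -4], 10]
    - [[0, 0, 0], [0, 0, -4], 10]
    - [[0, 0, 0], [0, 0, -4], 10]
    - [[0, 0, 0], [0, 0, -4], 10]
    - [[0, 0, 0], [0, 0, -4], 10]
    - [[0, 0, 0], [0, 0, 0], 10]

```text
time_s: 47.75
tcp_pos: [0.4721, 0.0205, 0.1117]
tcp_rot: [0.693, 0.721, -0.0, -0.0]
wrist_force: [0.6, -0.2, -0.9]
finger_gap: 0.163
grip_force: 39.1
```

Request:
send_rows:
  plan:
    - [[0, 0, 0], [0, 0, -2], 10]
    - [[0, 0, 0], [0, 0, -1], 10]
    - [[0, 0, 0], [0, 0, -1], 10]
    - [[0, 0, 0], [0, 0, 0], 10]

```text
time_s: 48.25
tcp_pos: [0.4722, 0.0205, 0.1079]
tcp_rot: [0.693, 0.721, -0.0, -0.0]
wrist_force: [0.1, -0.5, -0.6]
finger_gap: 0.161
grip_force: 39.1
```

Request:
send_rows:
  plan:
    - [[0, 0, 0], [0, 0, -1], 10]
    - [[0, 0, 0], [0, 0, 0], 40]
    - [[0, 0, 0], [0, 0, 0], 40]
    - [[0, 0, 0], [0, 0, 20], 40]
    - [[0, 0, 0], [0, 0, 25], 40]
    - [[0, 0, 0], [-2.1, 48, 0], 40]
    - [[0, 0, 0], [-2.1, 48, 0], 40]
    - [[0, 0, 0], [-2.1, 48, 0], 40]

```text
time_s: 49.25
tcp_pos: [0.4659, 0.1659, 0.1521]
tcp_rot: [0.693, 0.721, 0.0, 0.0]
wrist_force: [1.0, 0.1, 0.5]
finger_gap: 0.467
grip_force: 0.0
```

Request:
send_rows:
  plan:
    - [[0, 0, 0], [-2.1, 48, 0], 40]
    - [[0, 0, 0], [-2.1, 48, 0], 40]
    - [[0, 0, 0], [-2.1, 48, -15], 40]
    - [[0, 0, 0], [0, 0, -10], 40]
    - [[0, 0, 0], [0, 0, 0], 40]
    - [[0, 0, 0], [0, 0, 0], 40]

```text
time_s: 50.0
tcp_pos: [0.4599, 0.3076, 0.1273]
tcp_rot: [0.694, 0.72, -0.0, 0.0]
wrist_force: [0.2, -0.2, -0.4]
finger_gap: 0.468
grip_force: 0.0
```

```bash
python3 -c "
from h import *
s=get_state();print(np.round(s['tcp_pos'],4),s['finger_gap']*85.4)
p,P=cloud('wrist');caps(p,P,.06)
p,P=cloud('side');caps(p,P,.08)"
```

```text
[0.4599 0.3076 0.1273] 39.92490378084803
cap [329. 175.] [466.5 344.1   6.9] ztop 85.8 469
cap [316. 230.] [460.4 309.2   6.4] ztop 85.8 228
cap [347. 173.] [457.9 312.7   6.5] ztop 84.5 26
cap [343. 183.] [464.5 346.5   6.6] ztop 85.5 29
```

Request:
send_rows:
  plan:
    - [[0, 0, 0], [-0.3, 0.8, -25], 40]
    - [[0, 0, 0], [0, 0, -26], 40]
    - [[0, 0, 0], [0, 0, 0], 40]
    - [[0, 0, 0], [0, 0, 0], 10]
    - [[0, 0, 0], [0, 0, 0], 10]
    - [[0, 0, 0], [0, 0, 0], 10]
    - [[0, 0, 0], [0, 0, 0], 10]
    - [[0, 0, 0], [0, 0, 0], 10]

```text
time_s: 51.1
tcp_pos: [0.46, 0.3097, 0.0771]
tcp_rot: [0.693, 0.721, 0.001, 0.0]
wrist_force: [-1.0, -0.1, 8.4]
finger_gap: 0.162
grip_force: 39.2
```

Request:
send_rows:
  plan:
    - [[0, 0, 0], [0, 0, 15], 10]
    - [[0, 0, 0], [0, 0, 25], 10]
    - [[0, 0, 0], [0, 0, 40], 10]
    - [[0, 0, 0], [0, 0, 40], 10]
    - [[0, 0, 0], [1.5, -35, 50], 10]
    - [[0, 0, 0], [1.5, -35, 50], 10]
    - [[0, 0, 0], [1.5, -35, 50], 10]
    - [[0, 0, 0], [1.5, -35, 50], 10]

```text
time_s: 52.1
tcp_pos: [0.4645, 0.168, 0.399]
tcp_rot: [0.693, 0.721, 0.001, 0.0]
wrist_force: [1.2, -0.3, -0.6]
finger_gap: 0.155
grip_force: 39.0
```

Request:
send_rows:
  plan:
    - [[0, 0, 0], [3.5, -34, 18], 10]
    - [[0, 0, 0], [3.5, -34, 18], 10]
    - [[0, 0, 0], [0, 0, 0], 10]
    - [[0, 0, 0], [0, 0, 0], 10]

```text
time_s: 52.6
tcp_pos: [0.4718, 0.1016, 0.4323]
tcp_rot: [0.693, 0.721, 0.0, -0.0]
wrist_force: [-0.4, -1.0, -0.4]
finger_gap: 0.16
grip_force: 39.1
```

```bash
python3 -c "
from h import *
p,P=look();caps(p,P)"
```

```text
tcp [471.8 101.6 432.3] f [-0.4 -1.  -0.4] gap 13.7 t 52.6
ins [469.3 147.2  16.9] 0.0713 [316. 126.]
ins [470.6 105.3  17.1] 0.0711 [316. 153.]
ins [471.6  63.4  17.2] 0.0712 [315. 179.]
ins [472.7  21.7  17.1] 0.071 [315. 201.]
rack [469.8  84.6] [ 56.1 171. ] 1.88 1899 0.0529
bore 0 [471.9  21.6]
bore 1 [470.5  63.6]
bore 2 [469.1 105.6]
bore 3 [467.7 147.6]
handle [466.3 190.5]
cap [315. 212.] [473.1  21.5   6.3] ztop 116.7 59
cap [317. 272.] [473.1 101.    7.5] ztop 440.6 851
```

Request:
send_rows:
  plan:
    - [[0, 0, 0], [-0.1, -6.3, -45.5], 10]
    - [[0, 0, 0], [-0.1, -6.3, -45.5], 10]
    - [[0, 0, 0], [-0.1, -6.3, -45.5], 10]
    - [[0, 0, 0], [-0.1, -6.3, -45.5], 10]
    - [[0, 0, 0], [-0.1, -6.3, -45.5], 10]
    - [[0, 0, 0], [-0.1, -6.3, -45.5], 10]
    - [[0, 0, 0], [0, 0, 0], 10]
    - [[0, 0, 0], [0, 0, 0], 10]

```text
time_s: 53.65
tcp_pos: [0.4723, 0.0641, 0.1602]
tcp_rot: [0.693, 0.721, 0.0, 0.0]
wrist_force: [-0.1, 0.3, -0.0]
finger_gap: 0.157
grip_force: 39.1
```

```bash
python3 -c "
from h import *
s=get_state();print(np.round(s['tcp_pos'],4),s['finger_gap']*85.4)
p,P=cloud('wrist');caps(p,P,.06)
for i in inserts(p,P):print(i)
"
```

```text
[0.4723 0.0641 0.1602] 13.433546659514112
cap [316. 276.] [473.9  63.5   7.9] ztop 168.5 879
(array([0.4698, 0.1471, 0.0173]), np.float64(0.0713), array([316.,  93.]))
(array([0.471 , 0.105 , 0.0175]), np.float64(0.0712), array([316., 155.]))
(array([0.4719, 0.0632, 0.0176]), np.float64(0.0711), array([315., 206.]))
(array([0.4633, 0.0314, 0.0049]), np.float64(0.0648), array([302., 244.]))
```

Request:
send_rows:
  plan:
    - [[0, 0, 0], [-0.8, 0, -10], 10]
    - [[0, 0, 0], [0, 0, -7], 10]
    - [[0, 0, 0], [0, 0, -4], 10]
    - [[0, 0, 0], [0, 0, -3], 10]
    - [[0, 0, 0], [0, 0, -3], 10]
    - [[0, 0, 0], [0, 0, 0], 10]

```text
time_s: 54.45
tcp_pos: [0.4709, 0.0635, 0.1318]
tcp_rot: [0.693, 0.721, -0.0, -0.0]
wrist_force: [0.6, 0.1, 0.6]
finger_gap: 0.156
grip_force: 39.1
```

Request:
send_rows:
  plan:
    - [[0, 0, 0], [0, 0, -4], 10]
    - [[0, 0, 0], [0, 0, -4], 10]
    - [[0, 0, 0], [0, 0, -4], 10]
    - [[0, 0, 0], [0, 0, -4], 10]
    - [[0, 0, 0], [0, 0, -4], 10]
    - [[0, 0, 0], [0, 0, 0], 10]

```text
time_s: 55.2
tcp_pos: [0.4708, 0.0635, 0.1117]
tcp_rot: [0.693, 0.721, -0.0, -0.0]
wrist_force: [0.5, 0.8, 0.6]
finger_gap: 0.159
grip_force: 39.1
```

Request:
send_rows:
  plan:
    - [[0, 0, 0], [0, 0, -2], 10]
    - [[0, 0, 0], [0, 0, -1], 10]
    - [[0, 0, 0], [0, 0, -1], 10]
    - [[0, 0, 0], [0, 0, -1], 10]
    - [[0, 0, 0], [0, 0, 0], 10]

```text
time_s: 55.82
tcp_pos: [0.4712, 0.0635, 0.1072]
tcp_rot: [0.693, 0.721, 0.0, 0.0]
wrist_force: [-0.5, 0.4, 4.7]
finger_gap: 0.159
grip_force: 39.7
```

Request:
send_rows:
  plan:
    - [[0, 0, 0], [0, 0, 0], 40]
    - [[0, 0, 0], [0, 0, 0], 40]
    - [[0, 0, 0], [0, 0, 20], 40]
    - [[0, 0, 0], [0, 0, 25], 40]
    - [[0, 0, 0], [-0.9, 46.6, 0], 40]
    - [[0, 0, 0], [-0.9, 46.6, 0], 40]
    - [[0, 0, 0], [-0.9, 46.6, 0], 40]
    - [[0, 0, 0], [-0.9, 46.6, 0], 40]

```text
time_s: 56.82
tcp_pos: [0.4671, 0.2514, 0.1519]
tcp_rot: [0.693, 0.721, -0.0, 0.0]
wrist_force: [1.3, -0.9, 1.2]
finger_gap: 0.47
grip_force: 0.0
```

Request:
send_rows:
  plan:
    - [[0, 0, 0], [-0.9, 46.6, 0], 40]
    - [[0, 0, 0], [-0.9, 46.6, -15], 40]
    - [[0, 0, 0], [0, 0, -10], 40]
    - [[0, 0, 0], [0, 0, 0], 40]
    - [[0, 0, 0], [0, 0, 0], 40]

```text
time_s: 57.45
tcp_pos: [0.4657, 0.3422, 0.1273]
tcp_rot: [0.694, 0.72, -0.0, 0.0]
wrist_force: [0.8, -0.3, 1.1]
finger_gap: 0.466
grip_force: 0.0
```

```bash
python3 -c "
from h import *
s=get_state();print(np.round(s['tcp_pos'],4),s['finger_gap']*85.4)
p,P=cloud('wrist');caps(p,P,.06)"
```

```text
[0.4657 0.3422 0.1273] 39.77086145232893
cap [317. 227.] [466.7 345.5   5.4] ztop 86.0 85
```

Request:
send_rows:
  plan:
    - [[0, 0, 0], [-0.2, 1, -25], 40]
    - [[0, 0, 0], [0, 0, -26], 40]
    - [[0, 0, 0], [0, 0, 0], 40]
    - [[0, 0, 0], [0, 0, 0], 10]
    - [[0, 0, 0], [0, 0, 0], 10]
    - [[0, 0, 0], [0, 0, 0], 10]
    - [[0, 0, 0], [0, 0, 0], 10]
    - [[0, 0, 0], [0, 0, 0], 10]

```text
time_s: 58.5
tcp_pos: [0.4661, 0.3445, 0.0773]
tcp_rot: [0.693, 0.721, 0.001, 0.0]
wrist_force: [-0.3, -0.5, 8.3]
finger_gap: 0.163
grip_force: 39.3
```

Request:
send_rows:
  plan:
    - [[0, 0, 0], [0, 0, 15], 10]
    - [[0, 0, 0], [0, 0, 25], 10]
    - [[0, 0, 0], [0, 0, 40], 10]
    - [[0, 0, 0], [0, 0, 40], 10]
    - [[0, 0, 0], [1, -41, 48], 10]
    - [[0, 0, 0], [1, -41, 48], 10]
    - [[0, 0, 0], [1, -41, 48], 10]
    - [[0, 0, 0], [1, -41, 48], 10]

```text
time_s: 59.5
tcp_pos: [0.4685, 0.1803, 0.3889]
tcp_rot: [0.693, 0.721, 0.001, 0.0]
wrist_force: [0.3, 0.6, -0.2]
finger_gap: 0.162
grip_force: 39.0
```

Request:
send_rows:
  plan:
    - [[0, 0, 0], [1.5, -41, 22], 10]
    - [[0, 0, 0], [1.5, -38, 22], 10]
    - [[0, 0, 0], [0, 0, 0], 10]
    - [[0, 0, 0], [0, 0, 0], 10]

```text
time_s: 60.0
tcp_pos: [0.4718, 0.103, 0.4304]
tcp_rot: [0.693, 0.721, 0.0, -0.0]
wrist_force: [-0.3, 0.8, -0.8]
finger_gap: 0.157
grip_force: 39.0
```

```bash
python3 -c "
from h import *
p,P=look();caps(p,P)"
```

```text
tcp [471.8 103.  430.4] f [-0.3  0.8 -0.8] gap 13.4 t 60.0
ins [469.1 147.3  16.9] 0.0713 [316. 127.]
ins [470.3 105.3  17.1] 0.0713 [316. 154.]
ins [471.   63.4  17. ] 0.0707 [315. 177.]
ins [472.8  21.8  17.1] 0.0709 [315. 202.]
rack [469.8  84.5] [ 56.  171.2] 1.86 1898 0.0528
bore 0 [471.8  21.5]
bore 1 [470.5  63.5]
bore 2 [469.1 105.5]
bore 3 [467.8 147.5]
handle [466.4 190.4]
cap [315. 187.] [471.1  62.8   6.7] ztop 115.8 73
cap [315. 212.] [473.1  21.3   6.4] ztop 116.8 43
cap [317. 271.] [473.1 102.9   7.4] ztop 438.7 839
```

Request:
send_rows:
  plan:
    - [[0, 0, 0], [-0.3, 0.4, -45], 10]
    - [[0, 0, 0], [-0.3, 0.4, -45], 10]
    - [[0, 0, 0], [-0.3, 0.4, -45], 10]
    - [[0, 0, 0], [-0.3, 0.4, -45], 10]
    - [[0, 0, 0], [-0.3, 0.4, -45], 10]
    - [[0, 0, 0], [-0.3, 0.4, -45], 10]
    - [[0, 0, 0], [0, 0, 0], 10]
    - [[0, 0, 0], [0, 0, 0], 10]

```text
time_s: 61.05
tcp_pos: [0.471, 0.1057, 0.1612]
tcp_rot: [0.693, 0.721, 0.0, 0.0]
wrist_force: [-0.8, -0.3, -0.2]
finger_gap: 0.163
grip_force: 39.1
```

```bash
python3 -c "
from h import *
s=get_state();print(np.round(s['tcp_pos'],4),s['finger_gap']*85.4)
p,P=cloud('wrist');caps(p,P,.06)
for i in inserts(p,P):print(i)
"
```

```text
[0.471  0.1057 0.1612] 13.88645814942169
cap [316. 275.] [472.9 105.8   8.2] ztop 169.4 887
cap [314. 338.] [473.5  20.8   7.3] ztop 115.9 386
(array([0.4696, 0.1472, 0.0175]), np.float64(0.0713), array([316., 154.]))
(array([0.4709, 0.1053, 0.0175]), np.float64(0.0711), array([315., 205.]))
(array([0.4619, 0.0737, 0.0047]), np.float64(0.0657), array([302., 243.]))
(array([0.4756, 0.0212, 0.0151]), np.float64(0.071), array([327., 306.]))
(array([0.5021, 0.0169, 0.0396]), np.float64(0.0712), array([304., 310.]))
```

Shift −1.0 in x and −0.5 in y.

Request:
send_rows:
  plan:
    - [[0, 0, 0], [-0.8, -0.4, -11], 10]
    - [[0, 0, 0], [0, 0, -7], 10]
    - [[0, 0, 0], [0, 0, -4], 10]
    - [[0, 0, 0], [0, 0, -3], 10]
    - [[0, 0, 0], [0, 0, -3], 10]
    - [[0, 0, 0], [0, 0, 0], 10]

```text
time_s: 61.85
tcp_pos: [0.4697, 0.1047, 0.1319]
tcp_rot: [0.693, 0.721, -0.0, -0.0]
wrist_force: [-0.1, 0.2, -0.3]
finger_gap: 0.16
grip_force: 39.1
```

Request:
send_rows:
  plan:
    - [[0, 0, 0], [0, 0, -4], 10]
    - [[0, 0, 0], [0, 0, -4], 10]
    - [[0, 0, 0], [0, 0, -4], 10]
    - [[0, 0, 0], [0, 0, -4], 10]
    - [[0, 0, 0], [0, 0, -4], 10]
    - [[0, 0, 0], [0, 0, 0], 10]

```text
time_s: 62.6
tcp_pos: [0.4696, 0.1047, 0.1117]
tcp_rot: [0.693, 0.721, -0.0, -0.0]
wrist_force: [-0.5, 0.7, 0.7]
finger_gap: 0.163
grip_force: 39.1
```

Request:
send_rows:
  plan:
    - [[0, 0, 0], [0, 0, -2], 10]
    - [[0, 0, 0], [0, 0, -1], 10]
    - [[0, 0, 0], [0, 0, -1], 10]
    - [[0, 0, 0], [0, 0, -0.5], 10]
    - [[0, 0, 0], [0, 0, 0], 10]

```text
time_s: 63.22
tcp_pos: [0.4698, 0.1047, 0.1076]
tcp_rot: [0.693, 0.721, 0.0, 0.0]
wrist_force: [0.5, 1.0, 1.5]
finger_gap: 0.164
grip_force: 39.2
```

Request:
send_rows:
  plan:
    - [[0, 0, 0], [0, 0, 0], 40]
    - [[0, 0, 0], [0, 0, 0], 40]
    - [[0, 0, 0], [0, 0, 20], 40]
    - [[0, 0, 0], [0, 0, 30], 40]
    - [[0, 0, 0], [-1.3, 42.5, 0], 40]
    - [[0, 0, 0], [-1.2, 42.5, 0], 40]
    - [[0, 0, 0], [0, 0, 0], 40]
    - [[0, 0, 0], [0, 0, 0], 40]

```text
time_s: 64.22
tcp_pos: [0.467, 0.1896, 0.1574]
tcp_rot: [0.693, 0.721, -0.0, -0.0]
wrist_force: [0.3, 0.1, 0.3]
finger_gap: 0.466
grip_force: 0.0
```

```bash
python3 -c "
from h import *
s=get_state();print(np.round(s['tcp_pos'],4),s['finger_gap']*85.4)
p,P=cloud('wrist');caps(p,P,.06);cv2.imwrite('pics/w10.png',p)
H=cv2.cvtColor(p,cv2.COLOR_BGR2HSV).astype(int)
m=(H[...,0]>=3)&(H[...,0]<=18)&(H[...,1]>120)&(P[...,2]>.083)&(P[...,2]<.1)
for a,c in comp(m,30):print('handle',c,cv2.minAreaRect((P[a][:,:2]*1000).astype(np.float32)))
"
```

```text
[0.467  0.1896 0.1574] 39.802435035107564
cap [316. 342.] [470.6 104.5   7.5] ztop 115.7 401
handle [315.60183968 215.63337714] ((467.28094482421875, 191.25814819335938), (11.108603477478027, 34.78863525390625), 1.8453090190887451)
```

View pics/w10.png

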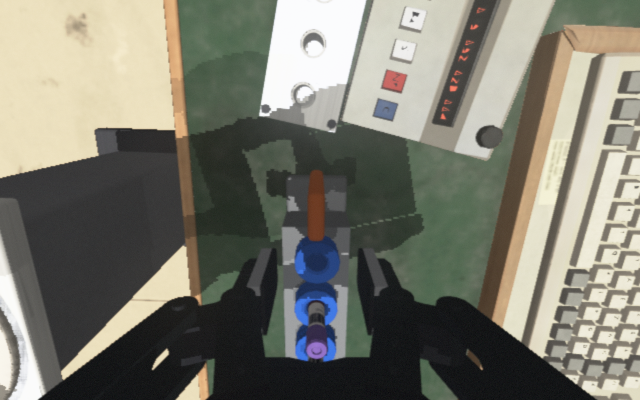

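Wrist view: the handle is at (316,215), aligned between the fingers, and the tube in bore 2 is at (316,340). I'll grip the handle.

Request:
send_rows:
  plan:
    - [[0, 0, -0.5], [-0.5, 0.5, -30], 40]
    - [[0, 0, 0], [0, 0, -30], 40]
    - [[0, 0, 0], [0, 0, -30], 40]
    - [[0, 0, 0], [0, 0, 0], 40]
    - [[0, 0, 0], [0, 0, 0], 5]
    - [[0, 0, 0], [0, 0, 0], 5]
    - [[0, 0, 0], [0, 0, 0], 5]
    - [[0, 0, 0], [0, 0, 0], 5]
  squeeze: 90

```text
time_s: 65.28
tcp_pos: [0.4674, 0.1902, 0.0689]
tcp_rot: [0.696, 0.718, 0.001, 0.001]
wrist_force: [-0.3, -3.8, 6.0]
finger_gap: 0.121
grip_force: 88.6
```

Request:
send_rows:
  plan:
    - [[0, 0, 0], [0, 0, 0], 5]
    - [[0, 0, 0], [0, 0, 0], 5]

```text
time_s: 65.53
tcp_pos: [0.4674, 0.1901, 0.0689]
tcp_rot: [0.696, 0.718, 0.001, 0.001]
wrist_force: [-0.0, -3.7, 6.1]
finger_gap: 0.123
grip_force: 88.6
```

Request:
send_rows:
  plan:
    - [[0, 0, 0], [0, -3, 0.5], 5]
    - [[0, 0, -0.1], [1.8, -10, 0], 5]
    - [[0, 0, -0.1], [1.8, -10, 0], 5]
    - [[0, 0, -0.1], [1.8, -10, 0], 5]
    - [[0, 0, -0.1], [1.8, -10, 0], 5]
    - [[0, 0, -0.1], [1.8, -10, 0], 5]
    - [[0, 0, -0.1], [1.8, -10, 0], 5]
    - [[0, 0, -0.1], [1.8, -10, 0], 5]

```text
time_s: 66.53
tcp_pos: [0.4798, 0.1173, 0.0689]
tcp_rot: [0.701, 0.713, 0.001, 0.0]
wrist_force: [-1.1, 7.5, 5.6]
finger_gap: 0.12
grip_force: 88.8
```

Request:
send_rows:
  plan:
    - [[0, 0, -0.1], [1.8, -10, 0], 5]
    - [[0, 0, 0], [1.8, -10, 0], 5]
    - [[0, 0, 0], [1.8, -10, 0], 5]
    - [[0, 0, 0], [1.8, -10, 0], 5]
    - [[0, 0, 0], [1.8, -10, 0], 5]
    - [[0, 0, 0], [1.8, -10, 0], 5]
    - [[0, 0, 0], [1.8, -10, 0], 5]
    - [[0, 0, 0], [1, -6, 0], 5]

```text
time_s: 67.53
tcp_pos: [0.4933, 0.0412, 0.0689]
tcp_rot: [0.702, 0.713, 0.001, 0.0]
wrist_force: [-0.8, 8.5, 6.6]
finger_gap: 0.123
grip_force: 89.0
```

Request:
send_rows:
  plan:
    - [[0, 0, 0], [0, 0, 0], 5]
    - [[0, 0, 0], [0, 0, 0], 5]

```text
time_s: 67.78
tcp_pos: [0.4934, 0.0407, 0.0689]
tcp_rot: [0.701, 0.713, 0.0, 0.001]
wrist_force: [-0.4, -4.2, 5.5]
finger_gap: 0.123
grip_force: 88.9
```

Request:
send_rows:
  plan:
    - [[0, 0, 0], [0, 0, 0], 35]
    - [[0, 0, 0], [0, 0, 0], 35]
    - [[0, 0, 0], [0, 0, 40], 35]
    - [[0, 0, 0], [0, 0, 45], 35]
    - [[0, 0, 0], [-3, 8, 50], 35]
    - [[0, 0, 0], [-3, 8, 50], 35]
    - [[0, 0, 0], [-3, 8, 50], 35]
    - [[0, 0, 0], [-3, 8, 50], 35]

```text
time_s: 68.78
tcp_pos: [0.4803, 0.0735, 0.3549]
tcp_rot: [0.701, 0.713, 0.0, 0.0]
wrist_force: [1.5, -0.4, -1.5]
finger_gap: 0.41
grip_force: 0.0
```

Request:
send_rows:
  plan:
    - [[0, 0, 0], [-3, 8, 50], 35]
    - [[0, 0, 0], [-3, 8, 40], 35]
    - [[0, 0, 0], [0, 0, 0], 35]
    - [[0, 0, 0], [0, 0, 0], 35]

```text
time_s: 69.28
tcp_pos: [0.4746, 0.0892, 0.4423]
tcp_rot: [0.701, 0.713, -0.0, -0.0]
wrist_force: [-0.7, -0.5, -1.0]
finger_gap: 0.411
grip_force: 0.0
```

```bash
python3 -c "
from h import *
p,P=look((.42,.56,-.19,.1));caps(p,P);cv2.imwrite('pics/w11.png',p)
for x0,x1 in((.455,.475),(.52,.545)):
  m=(P[...,0]>x0)&(P[...,0]<x1)&(P[...,1]<-.235)&(P[...,2]>.02)&(P[...,2]<.03)
  for y in np.arange(-.36,-.23,.02):
    t=P[m&(abs(P[...,1]-y)<.004)][:,0]
    if len(t):print(round(y,2),np.round([t.min(),t.max()],4))
H=cv2.cvtColor(p,cv2.COLOR_BGR2HSV).astype(int)
m=(H[...,0]>=3)&(H[...,0]<=18)&(H[...,1]>120)&(P[...,2]>.083)&(P[...,2]<.1)&(P[...,1]<.2)
for a,c in comp(m,20):print('handle',c,cv2.minAreaRect((P[a][:,:2]*1000).astype(np.float32)))
"
```

```text
tcp [474.6  89.2 442.3] f [-0.7 -0.5 -1. ] gap 35.1 t 69.3
ins [494.9  -1.8  17.1] 0.0709 [328. 208.]
ins [495.3 -44.   17.1] 0.0708 [327. 229.]
ins [495.6 -85.7  17. ] 0.0708 [326. 252.]
ins [ 491.9 -129.    13.3] 0.0713 [321. 273.]
ins [ 500.1 -128.6   14.1] 0.071 [333. 274.]
rack [494.9 -65.1] [ 56.1 172.2] 0.67 1391 0.0529
bore 0 [ 495.6 -128.1]
bore 1 [495.1 -86.1]
bore 2 [494.7 -44.1]
bore 3 [494.2  -2.1]
handle [493.7  40.9]
cap [328. 241.] [495.8 -44.2   6.6] ztop 116.0 66
cap [328. 264.] [495.8 -85.9   6.5] ztop 115.4 61
cap [328. 287.] [ 497.1 -128.8    7. ] ztop 116.2 65
-0.36 [0.4564 0.4674]
-0.34 [0.4628 0.4672]
-0.32 [0.4605 0.467 ]
-0.3 [0.4604 0.4669]
-0.28 [0.4603 0.4667]
-0.26 [0.4602 0.4665]
-0.24 [0.46   0.4662]
-0.36 [0.5369 0.5392]
-0.34 [0.5315 0.5385]
-0.32 [0.531  0.5376]
-0.3 [0.5302 0.5367]
-0.28 [0.5295 0.5361]
-0.26 [0.5308 0.5372]
-0.24 [0.5299 0.5365]
handle [327.99319728 185.68707483] ((493.8407897949219, 41.92988586425781), (9.80274486541748, 34.303009033203125), 1.4141238927841187)
```

View pics/w11.png

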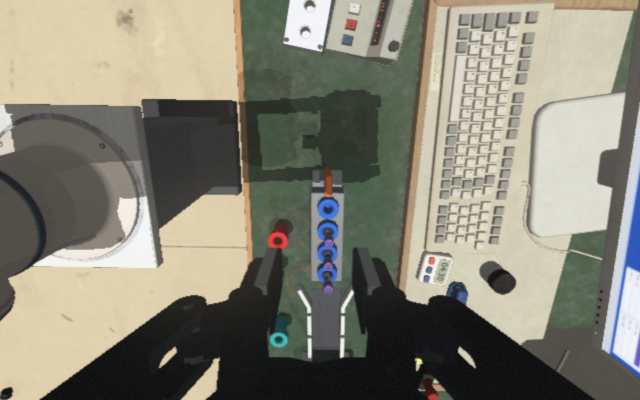

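Wrist view: the rack, with all tubes upright, is lined up before the lane. The handle is at (328,186) and the lane mouth at (328,290). I'll re-grip and push it in.

Request:
send_rows:
  plan:
    - [[0, 0, 0], [3, -8, -40], 35]
    - [[0, 0, 0], [3, -8, -50], 35]
    - [[0, 0, 0], [3, -8, -50], 35]
    - [[0, 0, 0], [3, -8, -50], 35]
    - [[0, 0, 0], [3, -8, -50], 35]
    - [[0, 0, 0], [3, -8, -50], 35]
    - [[0, 0, 0], [0, 0, 0], 35]
    - [[0, 0, 0], [0, 0, 0], 35]

```text
time_s: 70.32
tcp_pos: [0.4931, 0.0413, 0.1541]
tcp_rot: [0.701, 0.713, 0.0, 0.0]
wrist_force: [0.8, -0.3, 0.3]
finger_gap: 0.41
grip_force: 0.0
```

Request:
send_rows:
  plan:
    - [[0, 0, 0], [0, 0, -40], 35]
    - [[0, 0, 0], [0, 0, -44.5], 35]
    - [[0, 0, 0], [0, 0, 0], 35]
    - [[0, 0, 0], [0, 0, 0], 5]
    - [[0, 0, 0], [0, 0, 0], 5]
    - [[0, 0, 0], [0, 0, 0], 5]
    - [[0, 0, 0], [0, 0, 0], 5]
    - [[0, 0, 0], [0, 0, 0], 5]

```text
time_s: 71.32
tcp_pos: [0.4941, 0.0414, 0.0709]
tcp_rot: [0.701, 0.713, 0.001, 0.001]
wrist_force: [-1.5, 0.3, 9.1]
finger_gap: 0.121
grip_force: 88.5
```

Request:
send_rows:
  plan:
    - [[0, 0, 0], [0, -3, 0], 5]
    - [[0, 0, 0], [0.2, -8, 0], 5]
    - [[0, 0, 0], [0.2, -10, 0], 5]
    - [[0, 0, 0], [0.2, -10, 0], 5]
    - [[0, 0, 0], [0.2, -10, 0], 5]
    - [[0, 0, 0], [0.2, -10, 0], 5]
    - [[0, 0, 0], [0.2, -10, 0], 5]
    - [[0, 0, 0], [0, 0, 0], 5]

```text
time_s: 72.32
tcp_pos: [0.4955, -0.0204, 0.0709]
tcp_rot: [0.701, 0.713, 0.001, 0.002]
wrist_force: [-1.1, -5.5, 7.3]
finger_gap: 0.122
grip_force: 88.3
```

Request:
send_rows:
  plan:
    - [[0, 0, 0], [0, -4, 0], 5]
    - [[0, 0, 0], [0.2, -6, 0], 5]
    - [[0, 0, 0], [0.2, -6, 0], 5]
    - [[0, 0, 0], [0.2, -6, 0], 5]
    - [[0, 0, 0], [0.2, -6, 0], 5]
    - [[0, 0, 0], [0.2, -6, 0], 5]
    - [[0, 0, 0], [0.2, -6, 0], 5]
    - [[0, 0, 0], [0, 0, 0], 5]

```text
time_s: 73.32
tcp_pos: [0.4965, -0.06, 0.0709]
tcp_rot: [0.701, 0.713, 0.001, 0.001]
wrist_force: [-0.8, 1.1, 7.8]
finger_gap: 0.121
grip_force: 88.4
```

Request:
send_rows:
  plan:
    - [[0, 0, 0], [0, -4, 0], 5]
    - [[0, 0, 0], [0.1, -8, 0], 5]
    - [[0, 0, 0], [0.1, -8, 0], 5]
    - [[0, 0, 0], [0.1, -8, 0], 5]
    - [[0, 0, 0], [0.1, -8, 0], 5]
    - [[0, 0, 0], [0.1, -8, 0], 5]
    - [[0, 0, 0], [0.1, -8, 0], 5]
    - [[0, 0, 0], [0, 0, 0], 5]

```text
time_s: 74.32
tcp_pos: [0.497, -0.1123, 0.0709]
tcp_rot: [0.701, 0.713, 0.001, 0.001]
wrist_force: [-1.5, -1.9, 7.4]
finger_gap: 0.122
grip_force: 88.3
```

Request:
send_rows:
  plan:
    - [[0, 0, 0], [0, -4, 0], 5]
    - [[0, 0, 0], [0.1, -8, 0], 5]
    - [[0, 0, 0], [0.1, -8, 0], 5]
    - [[0, 0, 0], [0.1, -8, 0], 5]
    - [[0, 0, 0], [0.1, -8, 0], 5]
    - [[0, 0, 0], [0.1, -8, 0], 5]
    - [[0, 0, 0], [0.1, -8, 0], 5]
    - [[0, 0, 0], [0, 0, 0], 5]

```text
time_s: 75.32
tcp_pos: [0.4974, -0.1643, 0.0709]
tcp_rot: [0.701, 0.713, 0.001, 0.001]
wrist_force: [-2.7, -1.3, 6.1]
finger_gap: 0.123
grip_force: 88.2
```

Request:
send_rows:
  plan:
    - [[0, 0, 0], [0, -4, 0], 5]
    - [[0, 0, 0], [0.1, -8, 0], 5]
    - [[0, 0, 0], [0.1, -8, 0], 5]
    - [[0, 0, 0], [0.1, -8, 0], 5]
    - [[0, 0, 0], [0.1, -8, 0], 5]
    - [[0, 0, 0], [0, -4, 0], 5]
    - [[0, 0, 0], [0, 0, 0], 5]

```text
time_s: 76.2
tcp_pos: [0.4977, -0.2039, 0.0709]
tcp_rot: [0.701, 0.713, 0.001, 0.001]
wrist_force: [-0.8, 3.4, 6.2]
finger_gap: 0.121
grip_force: 88.2
```

Request:
send_rows:
  plan:
    - [[0, 0, 0], [0, -4, 0], 5]
    - [[0, 0, 0], [0.1, -5, 0], 5]
    - [[0, 0, 0], [0, -5, 0], 5]
    - [[0, 0, 0], [0, -5, 0], 5]
    - [[0, 0, 0], [0.1, -5, 0], 5]
    - [[0, 0, 0], [0, -3, 0], 5]
    - [[0, 0, 0], [0, 0, 0], 5]

```text
time_s: 77.08
tcp_pos: [0.4978, -0.2308, 0.071]
tcp_rot: [0.701, 0.713, 0.001, 0.001]
wrist_force: [-1.3, 4.3, 6.3]
finger_gap: 0.117
grip_force: 88.2
```

Request:
send_rows:
  plan:
    - [[0, 0, 0], [0, -1.5, 0], 5]
    - [[0, 0, 0], [0, -1.5, 0], 5]
    - [[0, 0, 0], [0, -1.5, 0], 5]
    - [[0, 0, 0], [0, -1, 0], 5]

```text
time_s: 77.58
tcp_pos: [0.4978, -0.2358, 0.0709]
tcp_rot: [0.701, 0.713, 0.001, 0.001]
wrist_force: [-0.1, 10.6, 8.7]
finger_gap: 0.12
grip_force: 88.3
```

Request:
send_rows:
  plan:
    - [[0, 0, 0], [0, -1, 0], 5]
    - [[0, 0, 0], [0, -1, 0], 5]
    - [[0, 0, 0], [0, -1, 0], 5]

```text
time_s: 77.95
tcp_pos: [0.4978, -0.2387, 0.0709]
tcp_rot: [0.701, 0.713, 0.001, 0.001]
wrist_force: [0.5, 9.0, 6.7]
finger_gap: 0.12
grip_force: 88.3
```

Only sliding friction so far (about 9 N), so I'll continue in 1 mm steps.

Request:
send_rows:
  plan:
    - [[0, 0, 0], [0, -1, 0], 5]
    - [[0, 0, 0], [0, -1, 0], 5]

```text
time_s: 78.2
tcp_pos: [0.4977, -0.2407, 0.0709]
tcp_rot: [0.701, 0.713, 0.001, 0.001]
wrist_force: [-1.4, 9.9, 8.0]
finger_gap: 0.118
grip_force: 88.3
```

Request:
send_rows:
  plan:
    - [[0, 0, 0], [0, -1, 0], 5]
    - [[0, 0, 0], [0, -1, 0], 5]

```text
time_s: 78.45
tcp_pos: [0.4978, -0.2427, 0.071]
tcp_rot: [0.701, 0.713, 0.001, 0.001]
wrist_force: [-0.0, 10.1, 6.5]
finger_gap: 0.121
grip_force: 88.3
```

Request:
send_rows:
  plan:
    - [[0, 0, 0], [0, -1, 0], 5]
    - [[0, 0, 0], [0, -0.5, 0], 5]

```text
time_s: 78.7
tcp_pos: [0.4977, -0.2439, 0.0709]
tcp_rot: [0.701, 0.713, 0.001, 0.0]
wrist_force: [2.1, 15.2, 8.1]
finger_gap: 0.12
grip_force: 88.5
```

Request:
send_rows:
  plan:
    - [[0, 0, 0], [0, -0.5, 0], 5]
    - [[0, 0, 0], [0, 0, 0], 5]

```text
time_s: 78.95
tcp_pos: [0.4977, -0.2439, 0.0709]
tcp_rot: [0.701, 0.713, 0.001, 0.0]
wrist_force: [1.6, 16.7, 10.0]
finger_gap: 0.123
grip_force: 88.6
```

Request:
send_rows:
  plan:
    - [[0, 0, 0], [0, -0.5, 0], 5]

```text
time_s: 79.08
tcp_pos: [0.4977, -0.244, 0.0709]
tcp_rot: [0.701, 0.713, 0.001, -0.0]
wrist_force: [2.7, 24.1, 12.8]
finger_gap: 0.122
grip_force: 89.0
```

Stop met: position held at y = −244 mm while the force rose. I'll let go, retreat and verify.

Request:
send_rows:
  plan:
    - [[0, 0, 0], [0, 0.5, 0], 5]
    - [[0, 0, 0], [0, 0, 0], 30]
    - [[0, 0, 0], [0, 0, 0], 30]
    - [[0, 0, 0], [0, 0, 30], 30]
    - [[0, 0, 0], [0, 0, 40], 30]
    - [[0, 0, 0], [0, 0, 50], 30]
    - [[0, 0, 0], [-3, 45, 45], 30]
    - [[0, 0, 0], [-3, 45, 45], 30]

```text
time_s: 80.08
tcp_pos: [0.491, -0.1563, 0.2791]
tcp_rot: [0.702, 0.712, 0.0, 0.001]
wrist_force: [0.3, 1.0, 0.5]
finger_gap: 0.351
grip_force: 0.0
```

Request:
send_rows:
  plan:
    - [[0, 0, 0], [-3, 45, 45], 30]
    - [[0, 0, 0], [-3, 45, 45], 30]
    - [[0, 0, 0], [-3, 20, 20], 30]
    - [[0, 0, 0], [0, 0, 0], 30]
    - [[0, 0, 0], [0, 0, 0], 30]

```text
time_s: 80.7
tcp_pos: [0.4821, -0.0492, 0.3846]
tcp_rot: [0.701, 0.713, -0.0, -0.0]
wrist_force: [-0.1, 0.1, 0.1]
finger_gap: 0.35
grip_force: 0.0
```

```bash
python3 -c "
from h import *
s=get_state();print(np.round(s['tcp_pos'],4))
p,P=cloud('wrist');caps(p,P);cv2.imwrite('pics/w12.png',p)
for i in inserts(p,P):print(i)
H=cv2.cvtColor(p,cv2.COLOR_BGR2HSV).astype(int)
m=(H[...,0]>=3)&(H[...,0]<=18)&(H[...,1]>120)&(P[...,2]>.083)&(P[...,2]<.1)&(P[...,1]<.2)
for a,c in comp(m,20):print('handle',c,cv2.minAreaRect((P[a][:,:2]*1000).astype(np.float32)))
# housing front face y
m=(P[...,2]>.15)&(P[...,2]<.18)&(P[...,0]>.42)&(P[...,0]<.58)&(P[...,1]<-.3)
if m.any():print('front',np.percentile(P[m][:,1],[50,95,99]))
"
```

```text
[ 0.4821 -0.0492  0.3846]
cap [325. 341.] [ 500.6 -329.3    7.4] ztop 115.6 81
cap [324. 358.] [ 499.9 -368.5    6.3] ztop 112.1 30
(array([ 0.4993, -0.3413,  0.0658]), np.float64(0.0706), array([324., 322.]))
handle [324.64383562 284.84246575] ((497.7870178222656, -242.1345977783203), (11.14432144165039, 33.447322845458984), 1.5935242176055908)
```

View pics/w12.png

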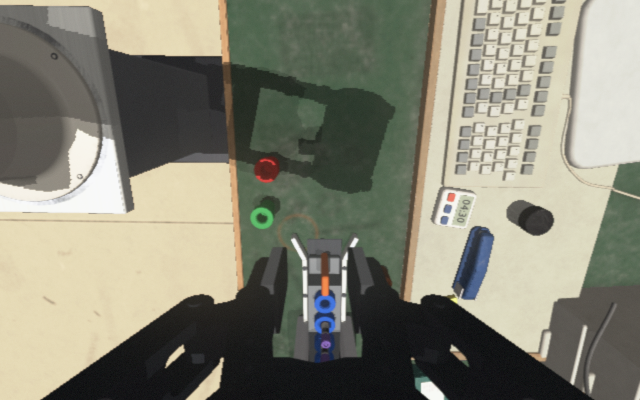

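The rack is in the lane with its handle at (325,285) and the tubes upright. As a last check I'll compare the handle's distance from the reader's front with the nominal 117 mm.

```bash
python3 -c "
from h import *
s=get_state();print(np.round(s['tcp_pos'],4),s['wrist_force'])
for n in('scene','side'):
  p,P=cloud(n)
  m=(P[...,2]>.1)&(P[...,2]<.16)&(P[...,0]>.44)&(P[...,0]<.56)&(P[...,1]<-.3)&(P[...,1]>-.52)
  q=P[m];print(n,len(q),np.round(np.percentile(q[:,1],[50,90,95,98]),4)) if len(q) else 0
  caps(p,P,.1)
  H=cv2.cvtColor(p,cv2.COLOR_BGR2HSV).astype(int)
  m=(H[...,0]>=3)&(H[...,0]<=18)&(H[...,1]>150)&(P[...,2]>.06)&(P[...,2]<.1)&(abs(P[...,1]+.24)<.05)&(abs(P[...,0]-.5)<.03)
  if m.any():print('handle',np.round([P[m].min(0),P[m].max(0)],3))
"
```

```text
[ 0.482  -0.0494  0.3843] [ 0.5503064  -0.07903279 -0.05086749]
scene 920 [-0.454  -0.3814 -0.371  -0.3636]
handle [[ 0.487 -0.261  0.061]
 [ 0.499 -0.229  0.092]]
side 468 [-0.3598 -0.3529 -0.3331 -0.3212]
cap [364.  24.] [ 378.3 -362.9  126.6] ztop 113.1 38
handle [[ 0.491 -0.258  0.061]
 [ 0.501 -0.219  0.09 ]]
```

```bash
python3 -c "
from bench import *
print(sign_off())"
```

```text
the job is handed in; nothing more can be done
None
```

All four blue inserts are pressed home, the three purple-capped tubes stand in inserts, and the loaded rack rests against the reader's hidden stop. The job is handed in, but sign-off returned no verdict.

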